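Fill the spoon mug in the clamp stand

TASK

Get the spoon mug ready for service: stand the brown-rimmed white mug in the black ring of the filling stand and swing the toggle clamp over onto its rim, then, with the mug clamped, stand every wooden spoon in it, bowl up. When all are in, swing the clamp fully back and leave the filled mug standing in the stand; do not disturb the sugar jar, the milk bottle or the blue cup.

Things in the scene. Friction and masses are not known exactly. Their poses are not given: they have to be found in the camera images.
- mug: white ceramic mug with a brown rim, 70 mm outside diameter, 100 mm tall, wall 4 mm (mouth 62 mm), inner floor 6 mm above its underside, one handle on its own +y side reaching 65 mm from the axis at 27 to 87 mm height; empty at the start, about 0.28 kg. Origin: centre of its underside, z up through the mouth
- nest: filling stand, fixed: light wooden base plate 10 mm thick, x = -58 to +132 mm, y = +-60 mm, with a black ring at the origin as nest for the mug (inside diameter 78 mm, outside 88 mm, 12 mm high above the plate) and the steel clamp post (34 mm wide in y, 140 mm high) at x = +105 mm. Origin: underside of the plate, on the ring's axis; +x points to the post, away from the robot
- nest_floor (a point): centre of the nest's floor, top of the base plate inside the black ring, 10 mm above the table; axes as the stand's
- clamp (a joint): angle (rad) of the toggle clamp, a one-piece steel lever on the post. 0: arm level, foot resting on the rim of a mug in the nest, handle nearly upright; 1.40: fully back at its stop, arm nearly upright, handle level and pointing away from the mug. Over centre at about 0.85: below it falls shut (to -0.15 with the nest empty), above it falls open; under 3 N at the knob. Starts anywhere
- clamp_hinge (a point): hinge of the clamp, 128 mm above the table, 105 mm from the ring's axis; the hinge axis lies along the stand's y; a positive turn about +y (knob from up to +x) opens it
- clamp_knob (a point): centre of the red ball knob, 26 mm diameter, on the 110 mm handle; it can be pinched from above along the hinge axis and led round its arc. At clamp = 0 it stands 19 mm beyond and 108 mm above the hinge
- clamp_pad (a point): centre of the underside of the clamp's rubber foot (16 mm wide), under the end of the 72 mm arm on the mug's side of the hinge, 18 mm below the arm's middle line
- sugar_jar: amber jar with a steel cap, 64 mm wide, 100 mm tall, a bystander. Origin: centre of its underside
- milk_bottle: white bottle with a blue cap, 60 mm wide, 150 mm tall, a bystander. Origin: centre of its underside
- espresso_cup: small blue cup, 60 mm wide, 55 mm tall, a bystander. Origin: centre of its underside
- spoon0: wooden latte spoon, 180 mm long, 30 g, lying flat on the table: straight square handle 12 x 12 mm from x = -90 (rounded end) to +60 mm, flat bowl 34 x 30 mm, 9 mm thick at the +x end. Origin: middle of its length, on the underside; x points to the bowl, z up when lying as at the start. Three or four of the four spoons are present
- spoon0_foot (a point): centre of the plain handle end of that spoon, the end away from the bowl (x = -90 mm)
- spoon1: wooden latte spoon, 180 mm long, 30 g, lying flat on the table: straight square handle 12 x 12 mm from x = -90 (rounded end) to +60 mm, flat bowl 34 x 30 mm, 9 mm thick at the +x end. Origin: middle of its length, on the underside; x points to the bowl, z up when lying as at the start. Three or four of the four spoons are present
- spoon1_foot (a point): centre of the plain handle end of that spoon, the end away from the bowl (x = -90 mm)
- spoon2: wooden latte spoon, 180 mm long, 30 g, lying flat on the table: straight square handle 12 x 12 mm from x = -90 (rounded end) to +60 mm, flat bowl 34 x 30 mm, 9 mm thick at the +x end. Origin: middle of its length, on the underside; x points to the bowl, z up when lying as at the start. Three or four of the four spoons are present
- spoon2_foot (a point): centre of the plain handle end of that spoon, the end away from the bowl (x = -90 mm)
- spoon3: wooden latte spoon, 180 mm long, 30 g, lying flat on the table: straight square handle 12 x 12 mm from x = -90 (rounded end) to +60 mm, flat bowl 34 x 30 mm, 9 mm thick at the +x end. Origin: middle of its length, on the underside; x points to the bowl, z up when lying as at the start. Three or four of the four spoons are present
- spoon3_foot (a point): centre of the plain handle end of that spoon, the end away from the bowl (x = -90 mm)

How it is judged:
By the outcome, as a careful person would: the job done as asked, in the order asked, and still so for the second after the job is handed in, with the robot touching nothing.
Of spoon0, spoon1, spoon2, spoon3 only 3 to 4 are there at a start; the rules pass over those that are not, and their reading is None.
At some moment in a run one of spoon0, spoon1, spoon2, spoon3 may be knocked a few centimetres aside while the robot is not near it.
Once in a run the grip may slacken for a moment while it holds something.
It also fails if it takes over 210 s, if anything falls off the work surface, if the arm or the gripper's body presses on something with over 40 N, if the wrist force passes 120 N, or if a joint passes its speed limit or range.

ROBOT

A 6-joint arm with a two-finger parallel gripper is mounted at the origin on the work surface. World frame = base frame: x ahead of the robot, y to its left, z up, the work surface at z = 0. Lengths are in m, angles in rad, forces in N, time in s.
With the tool pointing down it reaches from about 0.35 to 0.85 m from the base axis. Payload 8.1 kg.
Tool frame: the origin (TCP) lies on the centre line of the jaws, within the pads' length; the fingertips stand ctrl.tips_ahead ahead of it and the grasp point (between the pads) lies 3 mm ahead of it (ctrl.tips_ahead is the distance from the TCP to the fingertips, in m); z points along the fingers, y is the direction in which the jaws open and shut (so a half turn about z gives the same grasp; the last joint's range is limited). The gripper opens to 85 mm and grips with 20 to 120 N. Pads are 22 mm wide; open, the fingers measure 114 mm over their backs; the gripper's body (76 mm by 85 mm) begins 54 mm behind the grasp point. The pads swing forward as they close: fully open they stand 13 mm farther back than shut.
Start: joints at [1.164, 0.13, 1.488, -0, 1.523, -0.085], TCP at [0.19, 0.569, 0.253] pointing down, gripper open.
Joint ranges: [-2.96, 2.96], [-0.89, 2.26], [0.02, 2.5], [-1.34, 4.48], [0, 2.73], [-2.66, 2.66]. Speed limits (rad/s): [2.39, 2.39, 2.79, 3.14, 3.14, 3.14].

INTERFACE

Orientations are given as [roll, pitch, yaw] about the fixed x, y, z axes, in that order (R = Rz(yaw) Ry(pitch) Rx(roll)).
In Python, from workcell import sensors, optics, workorder, ctrl gives the robot as it stands.
- The arm moves only by the tool move_arm, never from a script. Its argument "deltas" is a list of rows, each a list of 3 entries, a list of its own where there are three numbers: the shift along the world's x, y, z in m, then the turn about the world's z in degrees, then the closure, from 0 (fully open) to 1 (shut). In form: [[[dx, dy, dz], twist, fingers], ...]. A call has 1 to 10 rows; each row is the pose to reach, as a shift and turn from the pose commanded when the call began; what a row does not reach only later rows make up. A row lasts 1/10 s, in which the tool goes at most 50 mm and 8.59 degrees, less where a joint would pass 70% of its speed; a pose out of reach is approached as far as the arm can. A call with a gripper value outside its range is refused whole. The fingers move at their own pace and stop on an object; "newtons" is the grip in N (left out, the last holds). Time passes only in rows, so rows that repeat a pose let the fingers close. It gives the time, the measured TCP pose, the force and the opening at its end, in the units of the state.
- sensors.get_obs(): the state, without advancing time (a new reading comes with each control period).
- optics.snapshot(name): name is "side" or "top" or "wrist"; returns a dict with "image" (480x640x3 uint8, red, green, blue), "fx", "fy", "cx", "cy" (pixels), "R" (3x3) and "t" (3): a world point X has camera coordinates R X + t. Camera axes: x right, y down, z forward; pixel columns grow to the right and rows downward; lengths in m; the calibration is good to about 2 mm. A picture is of the moment at which its call begins. There is no depth.
- workorder.sign_off(): hands the job in, once; it reports no verdict.
Trained networks look in the newest picture that a camera, given by its name, has taken for a name from the list of things; names that differ only in an ending like _2 or _b are one class to them, and where a whole thing is asked for, a point or a joint stands for the part that bears it (a point fixed in the world has none). Each returns a list of dicts, best first, with "conf" (0 to 1); they miss things now and then, are a little off and sometimes report something else, mostly with a low value. They report only what shows in the picture. A call takes as long as a camera call.
- optics.trace(camera, query): "mask" (480x640 bool, what is visible of it) and "box" ([left, top, width, height] in pixels, round what is visible of it).
The state is a dict: "time_s": time; "joints": joint angles; "joint_vel": joint speeds; "effort": joint torques, N m; "tool_pos": TCP position; "ee_rot": TCP orientation; "wrist_force": force on the tool from outside, world axes, zero at the start; "ft_torque": the same for the moment, N m; "width": finger opening in m.
Only numpy, scipy, OpenCV 4.12 (cv2) and the standard library are available. Lean on these libraries where they do the work, as an engineer would, in place of code of your own. Each camera call takes 0.05 s, during which the arm holds its last target.

## Working session

There is one attempt and no reset: what is moved stays moved. The work goes in short steps, Python scripts to look and compute and a tool call to move; the robot and the scene stay as the last step left them, time stands still between calls to the robot, and variables do not carry over. Pictures are saved under pics/ and viewed, and the job is handed in when it is done.

Besides the shell and the picture viewer there is one more tool, called after "Emit:" as name([rows], argument=value, ...), one row to a line, values as JSON. move_arm: Moves the arm, as the interface text tells. Its arguments: {"type":"object","properties":{"deltas":{"type":"array","items":{"type":"array"}},"newtons":{"type":"number"}},"required":["deltas"]}

```bash
ls; mkdir -p pics; python3 - <<'E'
from workcell import sensors, optics, workorder, ctrl
import cv2
print(sensors.get_obs(), ctrl.tips_ahead)
for n in ["side","top","wrist"]:
    s=optics.snapshot(n); cv2.imwrite(f"pics/{n}0.png",s["image"][:,:,::-1]); print(n,s["fx"],s["cx"],s["cy"],s["R"],s["t"])
E
```

```text
pics
{'time_s': 0.0, 'joints': array([ 1.16354680e+00,  1.31159162e-01,  1.48926337e+00,  2.21115752e-05,
        1.52299251e+00, -8.53828445e-02]), 'joint_vel': array([ 0.0007924 , -0.00063109, -0.00015898,  0.00066626,  0.00017213,
       -0.00099475]), 'effort': array([ 4.19513774e-03, -5.69382012e+01, -5.00579059e+01,  4.23676611e-04,
        1.40808779e-02, -1.43737770e-05]), 'tool_pos': array([0.18956639, 0.56874119, 0.25225432]), 'ee_rot': array([-3.13977879e+00, -1.77415194e-04,  2.81972473e+00]), 'wrist_force': array([ 0.04642073, -0.01419552,  0.40205547]), 'ft_torque': array([ 0.00464906, -0.0565523 , -0.00138738]), 'width': 0.08514469011007911} 0.022
side 486.2319361273626 314.0519816817569 237.8516314542816 [[ 0.76153043 -0.64806321  0.0092456 ]
 [-0.35769952 -0.43213822 -0.82783308]
 [ 0.54048354  0.62711293 -0.56089831]] [-0.44280356  0.36039492  0.80369335]
top 447.6005464710961 315.4201208366445 240.95855865461292 [[ 2.58281156e-02 -9.99666222e-01  5.94731873e-04]
 [-9.91080126e-01 -2.56840773e-02 -1.30768925e-01]
 [ 1.30740552e-01  2.78808798e-03 -9.91412696e-01]] [-0.00438131  0.58982823  1.07114929]
wrist 388.52938919957063 325.231977219308 239.91009473424404 [[ 0.31645503  0.94860528 -0.00205588]
 [ 0.90797427 -0.30227158  0.29019755]
 [ 0.2746615  -0.09370116 -0.95696455]] [-0.59843323 -0.0387876   0.37925051]
```

The side view shows the mug (215,252) with its handle toward the robot, the stand ring (255,303) with the clamp knob at (323,210), and three spoons on the mat. Next I'll locate them with the networks.

```bash
cat > h.py <<'E'
from workcell import sensors, optics, workorder, ctrl
import numpy as np, cv2
from scipy.optimize import least_squares
def snap(n,save=None,crop=None,scale=1):
    s=optics.snapshot(n)
    if save:
        im=s["image"][:,:,::-1]
        if crop: x,y,w,h=crop; im=im[y:y+h,x:x+w]
        im=cv2.resize(im,None,fx=scale,fy=scale,interpolation=cv2.INTER_CUBIC)
        cv2.imwrite("pics/"+save+".png",im)
    return s
def proj(s,X):
    c=np.asarray(X)@s["R"].T+s["t"]; 
    return np.stack([s["fx"]*c[...,0]/c[...,2]+s["cx"], s["fy"]*c[...,1]/c[...,2]+s["cy"]],-1)
def ray(s,uv):
    d=s["R"].T@np.array([(uv[0]-s["cx"])/s["fx"],(uv[1]-s["cy"])/s["fy"],1.]); o=-s["R"].T@s["t"]; return o,d/np.linalg.norm(d)
def onz(s,uv,z):
    o,d=ray(s,uv); return o+d*(z-o[2])/d[2]
def tri(obs):
    A=np.zeros((3,3));b=np.zeros(3)
    for s,uv in obs:
        o,d=ray(s,uv);P=np.eye(3)-np.outer(d,d);A+=P;b+=P@o
    X=np.linalg.solve(A,b); return X,[np.round(proj(s,X)-uv,1) for s,uv in obs]
def cen(m): 
    ys,xs=np.nonzero(m); return np.array([xs.mean(),ys.mean()])
E
python3 - <<'E'
from h import *
names=["mug","nest","clamp","clamp_knob","clamp_pad","sugar_jar","milk_bottle","espresso_cup","spoon0","spoon1"]
for n in ["top","side"]:
    s=snap(n)
    for q in names:
        for r in optics.trace(n,q)[:5]:
            print(n,q,round(r["conf"],2),r["box"],np.round(cen(r["mask"]),1), r["mask"].sum())
E
```

```text
top mug 0.84 [189.1, 267.8, 38.1, 44.5] [210.2 284.4] 1021
top nest 0.56 [265.4, 191.8, 48.9, 125.0] [289.  270.1] 3843
top clamp 0.72 [383.9, 252.6, 71.3, 24.1] [414.8 262.5] 456
top clamp 0.56 [280.8, 188.3, 10.8, 79.8] [285.9 228.6] 534
top clamp_knob 0.6 [280.7, 191.7, 13.1, 80.2] [286.  227.6] 522
top clamp_knob 0.46 [382.1, 287.4, 72.8, 9.4] [414.5 290.3] 393
top clamp_pad 0.85 [280.0, 190.8, 12.7, 77.4] [286.1 226.2] 536
top clamp_pad 0.4 [381.6, 250.4, 70.4, 21.9] [413.3 262.2] 375
top sugar_jar 0.75 [203.3, 164.5, 31.8, 31.1] [215.6 180.3] 773
top milk_bottle 0.55 [369.3, 150.6, 26.6, 31.0] [380.4 168.8] 676
top milk_bottle 0.18 [261.4, 188.7, 55.7, 126.7] [288.9 269.9] 3972
top espresso_cup 0.72 [148.0, 201.2, 26.3, 25.4] [160.  214.4] 545
top spoon0 0.89 [381.0, 251.0, 69.8, 20.3] [412.6 262.1] 399
top spoon0 0.68 [391.9, 236.4, 66.6, 7.8] [420.9 240.1] 393
top spoon0 0.59 [384.3, 285.3, 69.7, 11.9] [412.6 290.4] 363
top spoon1 0.89 [381.0, 251.0, 69.8, 20.3] [412.6 262.1] 399
top spoon1 0.68 [391.9, 236.4, 66.6, 7.8] [420.9 240.1] 393
top spoon1 0.59 [384.3, 285.3, 69.7, 
[... 531 characters left out ...]
side clamp_pad 0.61 [378.4, 336.6, 67.1, 63.5] [410.8 366.4] 716
side sugar_jar 0.77 [282.5, 196.9, 22.1, 37.1] [293.6 215. ] 773
side sugar_jar 0.41 [377.5, 336.5, 70.3, 60.4] [410.4 366.1] 673
side milk_bottle 0.66 [406.3, 241.8, 31.0, 69.0] [421. 279.] 1412
side espresso_cup 0.62 [232.0, 199.3, 17.3, 25.1] [241.1 212.6] 434
side spoon0 0.85 [375.3, 337.2, 71.3, 59.9] [409.7 365.4] 769
side spoon0 0.65 [323.5, 369.7, 77.8, 57.2] [359.8 396. ] 778
side spoon0 0.64 [351.6, 344.6, 65.0, 67.3] [383.4 375.8] 720
side spoon1 0.85 [375.3, 337.2, 71.3, 59.9] [409.7 365.4] 769
side spoon1 0.65 [323.5, 369.7, 77.8, 57.2] [359.8 396. ] 778
side spoon1 0.64 [351.6, 344.6, 65.0, 67.3] [383.4 375.8] 720
```

```bash
python3 - <<'E'
from h import *
a=snap("top"); b=snap("side")
def hs(s): return cv2.cvtColor(s["image"],cv2.COLOR_RGB2HSV)
# knob
obs=[]
for s in (a,b):
    H=hs(s); m=(((H[...,0]<6)|(H[...,0]>174))&(H[...,1]>190)&(H[...,2]>110)).astype(np.uint8)
    n,l,st,c=cv2.connectedComponentsWithStats(m); i=1+st[1:,4].argmax(); print("knob",c[i],st[i]); obs.append((s,c[i]))
print("knob",tri(obs))
# ring: dark pixels in nest box
obs=[]
for s,bx in ((a,(266,262,48,52)),(b,(222,275,70,55))):
    x,y,w,h=bx; g=s["image"][y:y+h,x:x+w].max(2); m=(g<60).astype(np.uint8)
    n,l,st,c=cv2.connectedComponentsWithStats(m); i=1+st[1:,4].argmax()
    cs,_=cv2.findContours((l==i).astype(np.uint8),cv2.RETR_EXTERNAL,cv2.CHAIN_APPROX_NONE); e=cv2.fitEllipse(max(cs,key=len)); print("ring",st[i],e)
    obs.append((s,np.array(e[0])+[x,y])); print(onz(s,obs[-1][1],.019))
print("ring",tri(obs))
# plate by hsv
for s,bx in ((a,(255,230,70,95)),(b,(210,255,115,85))):
    pass
def zoom(s,c,name,f):
    x,y,w,h=c; im=s["image"][y:y+h,x:x+w,::-1]; cv2.imwrite("pics/"+name+".png",cv2.resize(im,None,fx=f,fy=f,interpolation=cv2.INTER_CUBIC))
zoom(a,(185,180,140,140),"z_top",5); zoom(b,(180,190,160,150),"z_side",5)
zoom(a,(370,220,110,110),"z_sp",5)
E
```

```text
knob [283. 192.] [283 192   1   1   1]
knob [323.36231884 210.02898551] [319 206  10  10  69]
knob (array([0.67894271, 0.08445025, 0.17559329]), [array([ 0.1, -0.2]), array([-0.2,  0. ])])
ring [ 5 12 19 34 65] ((22.7510986328125, 28.15981674194336), (33.453330993652344, 34.2715950012207), 94.724853515625)
[0.46719899 0.07407236 0.019     ]
ring [ 14  14  38  28 267] ((32.11060333251953, 27.789304733276367), (27.116798400878906, 37.55877685546875), 83.93534088134766)
[0.46711775 0.07355818 0.019     ]
ring (array([0.46729498, 0.07404352, 0.01855577]), [array([ 0., -0.]), array([-0.,  0.])])
```

```bash
python3 - <<'E'
from h import *
a=snap("top"); b=snap("side")
Z=lambda p:np.array([185+p[0]/5,180+p[1]/5]); S=lambda p:np.array([180+p[0]/5,190+p[1]/5]); P=lambda p:np.array([370+p[0]/5,220+p[1]/5])
k,e=tri([(a,Z((510,78))),(b,S((718,102)))]); print("knob",k,e)
r=onz(a,Z((519,551)),.022); print("ring",r, onz(b,S((374,556)),.018))
c=[onz(a,Z(p),.01) for p in [(411,290),(647,295),(636,672),(397,665)]]
print(np.round(c,4)); 
for i,j in ((3,0),(2,1)): d=c[i]-c[j]; print("yaw",np.degrees(np.arctan2(-d[1],-d[0])),np.linalg.norm(d))
for i,j in ((1,0),(2,3)): d=c[j]-c[i]; print("yaw",np.degrees(np.arctan2(-d[0],d[1])),np.linalg.norm(d))
d=k-r; print(np.degrees(np.arctan2(d[1],d[0])),np.hypot(*d[:2]))
h=np.hypot(*d[:2])-.105; print("knob rel hinge",h,k[2]-.128, "clamp",np.arctan2(h,k[2]-.128)-np.arctan2(19,108))
print("mug", onz(a,Z((113,516)),.1), onz(b,S((165,229)),.1),"handle",onz(a,Z((120,625)),.08))
for n,(bo,ft) in {"A":((128,97),(443,112)),"B":((96,190),(408,252)),"C":((101,365),(420,342))}.items():
    B=onz(a,P(bo),.009);F=onz(a,P(ft),.01); d=B-F; print(n,np.round(B,4),np.round(F,4),np.linalg.norm(d),"yaw",np.degrees(np.arctan2(d[1],d[0])))
for q in ["sugar_jar","milk_bottle","espresso_cup"]:
    print(q,onz(a,cen(optics.trace("top",q)[0]["mask"]),.05),onz(b,cen(optics.trace("side",q)[0]["mask"]),.05))
E
```

```text
knob [0.66995034 0.07451992 0.18249889] [array([ 0.3, -0.4]), array([-0.4,  0.1])]
ring [0.46704262 0.07377019 0.022     ] [0.4719486  0.07794616 0.018     ]
[[0.5979 0.1339 0.01  ]
 [0.5985 0.0137 0.01  ]
 [0.4089 0.0142 0.01  ]
 [0.4093 0.1333 0.01  ]]
yaw 0.1686675381349846 0.18868140393573446
yaw -0.15891209289486644 0.18959508239664968
yaw 0.25972929624474583 0.12021950893194092
yaw -0.1773629842855584 0.11913755556765482
0.21170189190699415 0.2029091131933932
knob rel hinge 0.0979091131933932 0.05449888831776342 clamp 0.8887352601121192
mug [0.47671137 0.25740463 0.1       ] [0.479888   0.25659325 0.1       ] handle [0.42660505 0.25601655 0.08      ]
A [ 0.603  -0.1932  0.009 ] [ 0.5993 -0.3532  0.01  ] 0.16010828725178322 yaw 88.67912766443884
B [ 0.555  -0.1771  0.009 ] [ 0.5275 -0.3344  0.01  ] 0.15974089523287704 yaw 80.11323645605272
C [ 0.4669 -0.18    0.009 ] [ 0.4825 -0.3398  0.01  ] 0.1606343604956752 yaw 95.56939763496625
sugar_jar [0.7339007  0.26429415 0.05      ] [0.73966042 0.27405426 0.05      ]
milk_bottle [ 0.77433571 -0.14699433  0.05      ] [ 0.7870265  -0.13660186  0.05      ]
espresso_cup [0.64469631 0.39753167 0.05      ] [0.63378411 0.37488106 0.05      ]
```

Emit:
move_arm([
  [[0.288, -0.311, 0], 18.45, 0],
  [[0.288, -0.311, 0], 18.45, 0],
  [[0.288, -0.311, 0], 18.45, 0],
  [[0.288, -0.311, 0], 18.45, 0],
  [[0.288, -0.311, 0], 18.45, 0],
  [[0.288, -0.311, 0], 18.45, 0],
  [[0.288, -0.311, 0], 18.45, 0],
  [[0.288, -0.311, 0], 18.45, 0],
  [[0.288, -0.311, 0], 18.45, 0],
  [[0.288, -0.311, 0], 18.45, 0],
], newtons=30)

```text
time_s: 2.75
tool_pos: [0.4801, 0.2551, 0.2533]
ee_rot: [-3.141, 0.001, 3.137]
wrist_force: [-0.7, 0.7, 0.2]
width: 0.0855
```

Emit:
move_arm([
  [[0, 0, 0], 0, 0],
  [[0, 0, 0], 0, 0],
  [[0, 0, 0], 0, 0],
])

```text
time_s: 3.05
tool_pos: [0.477, 0.2592, 0.2533]
ee_rot: [3.141, -0.0, -3.14]
wrist_force: [-0.3, 0.3, -0.1]
width: 0.0859
```

```bash
python3 - <<'E'
from h import *
s=snap("wrist","w1"); a=snap("side","s1")
print(sensors.get_obs()["tool_pos"],sensors.get_obs()["ee_rot"])
print(optics.trace("wrist","mug")[0]["box"])
E
```

```text
[0.47711464 0.25913452 0.25334494] [ 3.14151215e+00  3.00344143e-05 -3.13966778e+00]
[283.6, 139.0, 91.4, 135.2]
```

```bash
python3 - <<'E'
from h import *
s=snap("wrist"); print("wrist rim",onz(s,(329,228),.1),"ring",onz(s,(128.5,193),.022), -s["R"].T@s["t"])
a=snap("side"); t=snap("top")
m=optics.trace("side","mug"); 
for r in m: print(r["conf"],r["box"])
for X in ([.477,.2575,.1],[.48,.257,.1],[.477,.2575,0]): print(proj(a,X),proj(t,X))
E
```

```text
wrist rim [0.47821372 0.26078054 0.1       ] ring [0.46648879 0.07830016 0.022     ] [0.40419716 0.25800151 0.37396545]
0.73 [190.9, 223.9, 38.9, 53.0]
[211.75278541 236.06543399] [207.56595331 283.07369192]
[212.95308322 235.71071935] [207.85621482 281.77812306]
[216.0769525  269.06016119] [216.96984359 284.55300013]
```

Emit:
move_arm([
  [[0.001, 0.001, -0.05], 0, 0],
  [[0.001, 0.001, -0.1], 0, 0],
  [[0.001, 0.001, -0.15], 0, 0],
  [[0.001, 0.001, -0.17], 0, 0],
  [[0.001, 0.001, -0.185], 0, 0],
  [[0.001, 0.001, -0.185], 0, 0],
  [[0.001, 0.001, -0.185], 0, 0.4],
  [[0.001, 0.001, -0.185], 0, 0.4],
  [[0.001, 0.001, -0.185], 0, 0.4],
  [[0.001, 0.001, -0.185], 0, 0.4],
], newtons=40)

```text
time_s: 4.4
tool_pos: [0.4803, 0.26, 0.0705]
ee_rot: [3.14, 0.004, -3.141]
wrist_force: [0.4, -0.4, 7.0]
width: 0.0685
```

Emit:
move_arm([
  [[0, 0, 0], 0, 0.6],
  [[0, 0, 0], 0, 0.6],
  [[0, 0, 0], 0, 0.6],
])

```text
time_s: 4.7
tool_pos: [0.4803, 0.2599, 0.0705]
ee_rot: [3.14, 0.004, -3.141]
wrist_force: [-0.5, 1.1, 6.3]
width: 0.0687
```

```bash
python3 - <<'E'
from h import *
snap("side","s2",(140,150,240,200),3); snap("wrist","w2")
E
```

Emit:
move_arm([
  [[0, 0, 0], 0, 0.2],
  [[0, 0, 0], 0, 0],
  [[0, 0, 0], 0, 0],
  [[0, 0, 0], 0, 0],
  [[0, 0, 0.05], 0, 0],
  [[0, 0, 0.1], 0, 0],
  [[0, 0, 0.15], 0, 0],
  [[0, 0, 0.185], 0, 0],
  [[0, 0, 0.185], 0, 0],
  [[0, 0, 0.185], 0, 0],
])

```text
time_s: 5.8
tool_pos: [0.4792, 0.2594, 0.2542]
ee_rot: [3.141, 0.002, -3.141]
wrist_force: [0.3, -0.2, -1.2]
width: 0.0852
```

```bash
python3 - <<'E'
from h import *
print(sensors.get_obs()["tool_pos"])
s=snap("wrist","w3"); snap("side","s3",(140,150,240,200),3)
print([ (r["conf"],r["box"]) for r in optics.trace("wrist","mug")])
E
```

```text
[0.47923367 0.25937186 0.25424936]
[(0.87, [281.3, 134.8, 89.8, 135.1])]
```

Emit:
move_arm([
  [[0.191, -0.183, 0], 0, 0],
  [[0.191, -0.183, 0], 0, 0],
  [[0.191, -0.183, 0], 0, 0],
  [[0.191, -0.183, 0], 0, 0],
  [[0.191, -0.183, 0], 0, 0],
  [[0.191, -0.183, 0], 0, 0],
  [[0.191, -0.183, 0], 0, 0],
  [[0.191, -0.183, 0], 0, 0.3],
  [[0.191, -0.183, 0], 0, 0.3],
])

```text
time_s: 6.85
tool_pos: [0.6687, 0.0774, 0.2525]
ee_rot: [3.141, -0.002, -3.14]
wrist_force: [-0.2, 0.2, 0.2]
width: 0.06
```

```bash
python3 - <<'E'
from h import *
print(sensors.get_obs()["tool_pos"])
s=snap("wrist","w4"); a=snap("side","s4",(140,150,240,200),3); t=snap("top")
for q,S in (("wrist",s),("side",a),("top",t)):
    H=cv2.cvtColor(S["image"],cv2.COLOR_RGB2HSV); m=(((H[...,0]<6)|(H[...,0]>174))&(H[...,1]>170)&(H[...,2]>100)).astype(np.uint8)
    n,l,st,c=cv2.connectedComponentsWithStats(m); i=1+st[1:,4].argmax(); print(q,c[i],st[i])
    if q=="wrist": print(onz(S,c[i],.1825))
E
```

```text
[0.66872718 0.07740971 0.2525063 ]
wrist [324.74025157 271.44654088] [ 303  251   45   44 1590]
[0.67072194 0.07623338 0.1825    ]
side [323.38095238 209.83333333] [318 205  11  11  84]
top [286.02941176 195.92647059] [282 192   9   9  68]
```

Emit:
move_arm([
  [[0.002, -0.001, -0.04], 0, 0.3],
  [[0.002, -0.001, -0.067], 0, 0.3],
  [[0.002, -0.001, -0.067], 0, 0.3],
  [[0.002, -0.001, -0.067], 0, 0.8],
  [[0.002, -0.001, -0.067], 0, 0.8],
  [[0.002, -0.001, -0.067], 0, 0.8],
  [[0.002, -0.001, -0.067], 0, 0.8],
], newtons=20)

```text
time_s: 7.7
tool_pos: [0.6731, 0.077, 0.1893]
ee_rot: [3.139, 0.004, -3.14]
wrist_force: [0.5, 6.4, 0.1]
width: 0.0243
```

Emit:
move_arm([
  [[0.0035, 0, -0.007], 0, 0.8],
  [[0.0065, 0, -0.014], 0, 0.8],
  [[0.009, 0, -0.022], 0, 0.8],
  [[0.0115, 0, -0.03], 0, 0.8],
  [[0.013, 0, -0.037], 0, 0.8],
  [[0.0136, 0, -0.044], 0, 0.8],
  [[0.014, 0, -0.052], 0, 0.8],
  [[0.014, 0, -0.054], 0, 0.8],
  [[0.014, 0, -0.054], 0, 0.8],
])

```text
time_s: 8.6
tool_pos: [0.6878, 0.0771, 0.1367]
ee_rot: [3.139, 0.006, -3.14]
wrist_force: [-0.9, 6.3, 6.8]
width: 0.0242
```

```bash
python3 - <<'E'
from h import *
print(sensors.get_obs()["tool_pos"])
snap("side","s5",(140,150,240,200),3)
E
```

```text
[0.68783393 0.07710399 0.13672029]
```

Emit:
move_arm([
  [[0, 0, 0.003], 0, 0.4],
  [[0, 0, 0.003], 0, 0.1],
  [[0, 0, 0.003], 0, 0],
  [[0, 0, 0.05], 0, 0],
  [[0, 0, 0.1], 0, 0],
  [[-0.02, 0.02, 0.118], 0, 0],
  [[-0.05, 0.05, 0.118], 0, 0],
  [[-0.085, 0.08, 0.118], 0, 0],
  [[-0.12, 0.11, 0.118], 0, 0],
  [[-0.15, 0.14, 0.118], 0, 0],
])

```text
time_s: 9.65
tool_pos: [0.5341, 0.2159, 0.2503]
ee_rot: [-3.142, 0.0, 3.141]
wrist_force: [0.2, 1.0, 0.7]
width: 0.0856
```

```bash
python3 - <<'E'
from h import *
print(sensors.get_obs()["tool_pos"])
s=snap("wrist","w5"); a=snap("side","s6",(140,150,240,200),3)
E
```

```text
[0.53413175 0.21585469 0.25033891]
```

```bash
python3 - <<'E'
from h import *
s=snap("wrist")
print(onz(s,(391,150),.1),onz(s,(167,130),.022))
print(onz(s,(347,150),.1),onz(s,(437,150),.1))
E
```

```text
[0.47749885 0.26229706 0.1       ] [0.4664801  0.08063711 0.022     ]
[0.47761488 0.2322969  0.1       ] [0.47737752 0.29366713 0.1       ]
```

Emit:
move_arm([
  [[-0.03, 0.022, 0], 0, 0],
  [[-0.056, 0.0435, -0.02], 0, 0],
  [[-0.056, 0.0435, -0.05], 0, 0],
  [[-0.056, 0.0435, -0.09], 0, 0],
  [[-0.056, 0.0435, -0.13], 0, 0],
  [[-0.056, 0.0435, -0.16], 0, 0],
  [[-0.056, 0.0435, -0.18], 0, 0],
  [[-0.056, 0.0435, -0.18], 0, 0],
  [[-0.056, 0.0435, -0.18], 0, 0.5],
  [[-0.056, 0.0435, -0.18], 0, 0.5],
], newtons=40)

```text
time_s: 10.8
tool_pos: [0.4814, 0.2589, 0.0722]
ee_rot: [3.141, 0.003, 3.141]
wrist_force: [0.2, 0.3, -1.8]
width: 0.0686
```

Emit:
move_arm([
  [[0, 0, 0], 0, 0.6],
  [[0, 0, 0], 0, 0.6],
  [[0, 0, 0], 0, 0.6],
  [[0, 0, 0.02], 0, 0.6],
  [[0, 0, 0.04], 0, 0.6],
  [[0, 0, 0.05], 0, 0.6],
  [[0, 0, 0.05], 0, 0.6],
])

```text
time_s: 11.5
tool_pos: [0.4808, 0.2593, 0.122]
ee_rot: [3.14, 0.003, -3.141]
wrist_force: [0.0, 0.7, -3.4]
width: 0.0687
```

```bash
python3 - <<'E'
from h import *
print(sensors.get_obs()["tool_pos"])
s=snap("wrist","w6"); a=snap("side","s7",(140,150,240,200),3); t=snap("top","t7",(185,180,140,140),5)
E
```

```text
[0.48080359 0.2592504  0.12201764]
```

Emit:
move_arm([
  [[-0.011, -0.04, 0], 0, 0.6],
  [[-0.011, -0.075, 0], 0, 0.6],
  [[-0.011, -0.11, 0], 0, 0.6],
  [[-0.011, -0.145, 0], 0, 0.6],
  [[-0.011, -0.17, 0], 0, 0.6],
  [[-0.011, -0.182, 0], 0, 0.6],
  [[-0.011, -0.182, -0.01], 0, 0.6],
  [[-0.011, -0.182, -0.01], 0, 0.6],
])

```text
time_s: 12.45
tool_pos: [0.4674, 0.077, 0.1081]
ee_rot: [3.141, -0.003, 3.141]
wrist_force: [-1.0, -0.2, -3.4]
width: 0.0682
```

```bash
python3 - <<'E'
from h import *
print(sensors.get_obs()["tool_pos"])
s=snap("wrist","w7"); a=snap("side","s8",(190,220,140,120),5); t=snap("top","t8",(245,220,100,100),6)
E
```

```text
[0.46736639 0.07704696 0.1081169 ]
```

```bash
python3 - <<'E'
from h import *
a=snap("side")
R=onz(a,(254.8,301.2),.016)
print(R)
for z in (.034,.037,.04): print(onz(a,(253.2,297),z))
# predicted silhouette of mug bottom at ring-relative offsets
th=np.linspace(0,2*np.pi,73)
for dx in (-.005,0,.005):
  for z in (.034,.038):
    X=np.stack([R[0]+dx+.035*np.cos(th),R[1]+.035*np.sin(th),0*th+z],1); p=proj(a,X); q=(p-[190,220])*5
    print(dx,z,q.min(0).round(),q.max(0).round(), q[q[:,1].argmax()].round())
E
```

```text
[0.47314608 0.07988617 0.016     ]
[0.46762885 0.07628635 0.034     ]
[0.46581069 0.07331853 0.037     ]
[0.46399254 0.0703507  0.04      ]
-0.005 0.034 [233. 330.] [391. 433.] [305. 433.]
-0.005 0.038 [233. 323.] [390. 427.] [304. 427.]
0 0.034 [243. 326.] [400. 428.] [314. 428.]
0 0.038 [242. 319.] [400. 422.] [313. 422.]
0.005 0.034 [252. 321.] [409. 424.] [324. 424.]
0.005 0.038 [252. 314.] [409. 417.] [323. 417.]
```

Emit:
move_arm([
  [[0.002, 0, 0], 0, 0.6],
  [[0.002, 0, -0.008], 0, 0.6],
  [[0.002, 0, -0.014], 0, 0.6],
  [[0.002, 0, -0.018], 0, 0.6],
  [[0.002, 0, -0.022], 0, 0.6],
  [[0.002, 0, -0.025], 0, 0.6],
  [[0.002, 0, -0.025], 0, 0.6],
])

```text
time_s: 13.35
tool_pos: [0.4703, 0.0767, 0.0847]
ee_rot: [-3.142, -0.001, -3.141]
wrist_force: [-0.6, -0.2, -2.8]
width: 0.0687
```

```bash
python3 - <<'E'
from h import *
print(sensors.get_obs()["tool_pos"],sensors.get_obs()["wrist_force"])
a=snap("side","s9",(190,220,140,120),5)
E
```

```text
[0.47034997 0.07666688 0.0846995 ] [-0.57414772 -0.23100485 -2.84866406]
```

Emit:
move_arm([
  [[0, 0, -0.003], 0, 0.6],
  [[0, 0, -0.004], 0, 0.6],
  [[0, 0, -0.004], 0, 0.6],
  [[0, 0, -0.004], 0, 0.3],
  [[0, 0, -0.004], 0, 0],
  [[0, 0, -0.004], 0, 0],
  [[0, 0, -0.004], 0, 0],
  [[0, 0, 0.03], 0, 0],
  [[0, 0, 0.08], 0, 0],
  [[0, 0, 0.13], 0, 0],
])

```text
time_s: 14.4
tool_pos: [0.4698, 0.0767, 0.2161]
ee_rot: [-3.142, -0.002, -3.141]
wrist_force: [0.7, 0.1, 0.6]
width: 0.0853
```

Emit:
move_arm([
  [[0, 0, 0.04], 0, 0],
  [[0.04, 0, 0.045], 0, 0],
  [[0.08, 0, 0.045], 0, 0],
  [[0.12, 0, 0.045], 0, 0],
  [[0.16, 0, 0.02], 0, 0.2],
  [[0.2, 0, 0], 0, 0.3],
  [[0.213, 0, -0.02], 0, 0.3],
  [[0.213, 0, -0.02], 0, 0.3],
  [[0.213, 0, -0.02], 0, 0.3],
])

```text
time_s: 15.3
tool_pos: [0.6831, 0.0767, 0.1945]
ee_rot: [-3.142, -0.002, -3.141]
wrist_force: [-0.2, -0.0, 0.6]
width: 0.0595
```

```bash
python3 - <<'E'
from h import *
print(sensors.get_obs()["tool_pos"],sensors.get_obs()["wrist_force"])
a=snap("side","s10",(190,180,140,120),5); s=snap("wrist","w10")
H=cv2.cvtColor(s["image"],cv2.COLOR_RGB2HSV); m=(((H[...,0]<6)|(H[...,0]>174))&(H[...,1]>170)&(H[...,2]>100)).astype(np.uint8)
n,l,st,c=cv2.connectedComponentsWithStats(m); i=1+st[1:,4].argmax(); print(onz(s,c[i],.128),st[i])
E
```

```text
[0.68312384 0.07671437 0.1945335 ] [-0.2165128  -0.00627348  0.5556583 ]
[0.68525395 0.07626742 0.128     ] [ 302  250   48   44 1567]
```

Emit:
move_arm([
  [[0, 0, -0.04], 0, 0.3],
  [[0, 0, -0.062], 0, 0.3],
  [[0, 0, -0.062], 0, 0.3],
  [[0, 0, -0.062], 0, 0.8],
  [[0, 0, -0.062], 0, 0.8],
  [[0, 0, -0.062], 0, 0.8],
  [[0, 0, -0.062], 0, 0.8],
], newtons=20)

```text
time_s: 16.1
tool_pos: [0.6853, 0.0772, 0.1367]
ee_rot: [3.141, 0.005, -3.141]
wrist_force: [-2.7, 1.7, 8.0]
width: 0.0242
```

Emit:
move_arm([
  [[-0.001, 0, 0.0155], 0, 0.8],
  [[-0.0043, 0, 0.0305], 0, 0.8],
  [[-0.0096, 0, 0.045], 0, 0.8],
  [[-0.0168, 0, 0.0585], 0, 0.8],
  [[-0.026, 0, 0.071], 0, 0.8],
  [[-0.0366, 0, 0.082], 0, 0.8],
  [[-0.049, 0, 0.0914], 0, 0.8],
  [[-0.062, 0, 0.099], 0, 0.8],
  [[-0.0764, 0, 0.105], 0, 0.8],
  [[-0.09, 0, 0.1084], 0, 0.8],
])

```text
time_s: 17.1
tool_pos: [0.5932, 0.077, 0.2438]
ee_rot: [3.141, 0.002, -3.141]
wrist_force: [0.1, 3.0, 2.2]
width: 0.0243
```

```bash
python3 - <<'E'
from h import *
print(sensors.get_obs()["tool_pos"],sensors.get_obs()["wrist_force"])
a=snap("side","s11",(190,180,140,120),5)
E
```

```text
[0.59316974 0.0769937  0.24383174] [0.08813307 3.00237515 2.18179566]
```

Emit:
move_arm([
  [[-0.005, 0, 0.001], 0, 0.8],
  [[-0.009, 0, 0.001], 0, 0.8],
  [[-0.009, 0, 0.001], 0, 0.8],
  [[-0.009, 0, 0.001], 0, 0.4],
  [[-0.009, 0, 0.001], 0, 0],
  [[-0.009, 0, 0.001], 0, 0],
  [[-0.009, 0, 0.03], 0, 0],
  [[-0.009, 0, 0.06], 0, 0],
  [[-0.009, -0.03, 0.06], 0, 0],
  [[-0.009, -0.06, 0.06], 0, 0],
])

```text
time_s: 18.15
tool_pos: [0.5852, 0.0165, 0.3029]
ee_rot: [-3.141, 0.002, -3.14]
wrist_force: [-0.0, 0.0, 0.4]
width: 0.0854
```

```bash
python3 - <<'E'
from h import *
print(sensors.get_obs()["tool_pos"],sensors.get_obs()["wrist_force"])
a=snap("side","s12",(190,180,140,120),5); snap("top","t12",(245,150,240,180),3)
E
```

```text
[0.58515921 0.01646748 0.30291262] [-0.00341344  0.01158022  0.41993028]
```

```bash
python3 - <<'E'
from h import *
o=sensors.get_obs(); print(o["joints"],o["time_s"])
a=snap("side"); t=snap("top")
def knob(S):
    H=cv2.cvtColor(S["image"],cv2.COLOR_RGB2HSV); m=(((H[...,0]<6)|(H[...,0]>174))&(H[...,1]>170)&(H[...,2]>100)).astype(np.uint8)
    n,l,st,c=cv2.connectedComponentsWithStats(m); i=1+st[1:,4].argmax(); return c[i]
for r in optics.trace("top","spoon0"): print(r["conf"],r["box"])
o,d=ray(a,knob(a)); s=(0.0765-o[1])/d[1]; print(o+s*d)
E
```

```text
[-0.06367614  0.07468104  1.46063498 -0.00169578  1.60694201 -1.6316402 ] 18.25
0.91 [391.9, 235.2, 67.1, 10.1]
0.69 [387.0, 285.5, 64.6, 11.3]
0.67 [382.5, 250.6, 67.5, 19.0]
0.32 [279.0, 227.9, 12.3, 48.3]
[0.59291926 0.0765     0.23975751]
```

Emit:
move_arm([
  [[-0.012, -0.025, 0], -8.5, 0],
  [[-0.024, -0.05, 0], -17, 0],
  [[-0.036, -0.075, 0], -25.5, 0],
  [[-0.048, -0.1, 0], -34, 0],
  [[-0.06, -0.125, 0], -42.5, 0],
  [[-0.072, -0.15, -0.01], -51, 0.2],
  [[-0.084, -0.175, -0.03], -59.5, 0.3],
  [[-0.096, -0.2, -0.06], -68, 0.4],
  [[-0.108, -0.22, -0.08], -76.5, 0.4],
  [[-0.1145, -0.2325, -0.1], -84.4, 0.4],
])

```text
time_s: 19.4
tool_pos: [0.4694, -0.216, 0.2003]
ee_rot: [-3.14, -0.001, 1.663]
wrist_force: [1.2, 0.9, 0.0]
width: 0.0511
```

Emit:
move_arm([
  [[0, 0, -0.02], 0, 0.4],
  [[0, 0, -0.04], 0, 0.4],
  [[0, 0, -0.05], 0, 0.4],
])

```text
time_s: 19.7
tool_pos: [0.4694, -0.2145, 0.1494]
ee_rot: [-3.139, -0.002, 1.669]
wrist_force: [0.0, 1.0, 0.4]
width: 0.0513
```

```bash
python3 - <<'E'
from h import *
o=sensors.get_obs(); print(o["tool_pos"],o["ee_rot"],o["width"])
s=snap("wrist","w13")
for r in optics.trace("wrist","spoon0"): print(r["conf"],r["box"],cen(r["mask"]))
E
```

```text
[ 0.46941765 -0.21449722  0.14939488] [-3.13902330e+00 -2.11459608e-03  1.66946097e+00] 0.0512809867721772
0.73 [377.6, 171.4, 103.6, 212.8] [438.26986097 242.0479146 ]
0.67 [474.7, 197.3, 74.3, 173.0] [507.74300254 270.75341198]
0.63 [307.6, 155.3, 47.2, 231.6] [329.54959034 251.95903407]
```

```bash
python3 - <<'E'
from h import *
s=snap("wrist")
B=onz(s,(330,181),.009);F=onz(s,(330,381),.01);d=(B-F)/np.linalg.norm(B-F);print(B,F,np.linalg.norm(B-F),np.degrees(np.arctan2(d[1],d[0])))
print("grip35",B-d*.038)
E
```

```text
[ 0.4695792  -0.17903271  0.009     ] [ 0.48559763 -0.33520765  0.01      ] 0.15699746300510775 95.85618867410237
grip35 [ 0.47345634 -0.21683362  0.00924204]
```

Emit:
move_arm([
  [[0.0045, -0.0095, -0.03], 0, 0.4],
  [[0.0045, -0.0095, -0.06], 0, 0.4],
  [[0.0045, -0.0095, -0.09], 0, 0.4],
  [[0.0045, -0.0095, -0.11], 0, 0.4],
  [[0.0045, -0.0095, -0.121], 0, 0.4],
  [[0.0045, -0.0095, -0.121], 0, 0.4],
  [[0.0045, -0.0095, -0.121], 0, 0.4],
])

```text
time_s: 20.55
tool_pos: [0.4758, -0.2257, 0.0321]
ee_rot: [3.14, 0.001, 1.669]
wrist_force: [-0.2, 0.9, 0.5]
width: 0.0509
```

```bash
python3 - <<'E'
from h import *
o=sensors.get_obs(); print(o["tool_pos"],o["ee_rot"],o["width"],o["wrist_force"])
s=snap("wrist","w14"); snap("side","s14",(270,280,180,150),4)
E
```

```text
[ 0.47580807 -0.22570251  0.03214265] [3.14006100e+00 1.10757426e-03 1.66905963e+00] 0.05088957989719158 [-0.20465785  0.89305913  0.47130625]
```

Emit:
move_arm([
  [[-0.001, 0.001, -0.005], 0, 0.4],
  [[-0.001, 0.001, -0.005], 0, 0.7],
  [[-0.001, 0.001, -0.005], 0, 0.9],
  [[-0.001, 0.001, -0.005], 0, 0.9],
  [[-0.001, 0.001, -0.005], 0, 0.9],
  [[-0.001, 0.001, -0.005], 0, 0.9],
], newtons=20)

```text
time_s: 21.25
tool_pos: [0.4739, -0.2244, 0.0259]
ee_rot: [3.141, 0.0, 1.669]
wrist_force: [-1.0, 0.3, 1.3]
width: 0.0111
```

Emit:
move_arm([
  [[0, 0, 0.02], 0, 0.9],
  [[0, 0, 0.05], 0, 0.9],
  [[0, 0, 0.08], 0, 0.9],
  [[0, 0, 0.1], 0, 0.9],
  [[0, 0, 0.1], 0, 0.9],
])

```text
time_s: 21.75
tool_pos: [0.4758, -0.2255, 0.1293]
ee_rot: [3.137, 0.004, 1.669]
wrist_force: [0.3, -0.5, -0.5]
width: 0.011
```

```bash
python3 - <<'E'
from h import *
o=sensors.get_obs(); print(o["tool_pos"],o["ee_rot"],o["width"],o["wrist_force"])
s=snap("wrist","w15"); snap("side","s15",(270,240,180,150),4)
E
```

```text
[ 0.47579413 -0.22553902  0.12933151] [3.13660219 0.00373488 1.66872335] 0.010959991014760305 [ 0.2568463  -0.48235544 -0.54104385]
```

Emit:
move_arm([
  [[0, 0.02, 0.03], -2, 0.9],
  [[-0.002, 0.05, 0.04], -5.6, 0.9],
  [[-0.004, 0.085, 0.04], -5.6, 0.9],
  [[-0.006, 0.12, 0.04], -5.6, 0.9],
  [[-0.006, 0.155, 0.04], -5.6, 0.9],
  [[-0.006, 0.185, 0.04], -5.6, 0.9],
  [[-0.006, 0.21, 0.035], -5.6, 0.9],
  [[-0.006, 0.2265, 0.025], -5.6, 0.9],
  [[-0.006, 0.2265, 0.02], -5.6, 0.9],
  [[-0.006, 0.2265, 0.02], -5.6, 0.9],
])

```text
time_s: 22.85
tool_pos: [0.4662, 0.0023, 0.1433]
ee_rot: [-3.137, -0.0, 1.572]
wrist_force: [-0.4, 0.0, -0.7]
width: 0.0112
```

```bash
python3 - <<'E'
from h import *
o=sensors.get_obs(); print(o["tool_pos"],o["ee_rot"],o["width"],o["wrist_force"])
s=snap("wrist","w16"); snap("side","s16",(190,200,180,150),4)
E
```

```text
[0.46618122 0.00232904 0.14329582] [-3.13735880e+00 -7.80490278e-05  1.57218152e+00] 0.01122959142974338 [-0.35529123  0.00296293 -0.71607287]
```

Emit:
move_arm([
  [[0.001, 0, -0.007], 0, 0.9],
  [[0.001, 0, -0.012], 0, 0.9],
  [[0.001, 0, -0.018], 0, 0.9],
  [[0.001, 0.001, -0.023], 0, 0.9],
  [[0.001, 0.003, -0.029], 0, 0.9],
  [[0.001, 0.003, -0.029], 0, 0.9],
])

```text
time_s: 23.55
tool_pos: [0.4689, 0.0042, 0.1164]
ee_rot: [3.141, 0.001, 1.57]
wrist_force: [-0.8, -3.5, 2.9]
width: 0.0111
```

```bash
python3 - <<'E'
from h import *
o=sensors.get_obs(); print(o["tool_pos"],o["ee_rot"],o["width"],o["wrist_force"])
s=snap("wrist","w17"); snap("side","s17",(190,200,180,150),4)
E
```

```text
[0.46892732 0.00422658 0.11643366] [3.14127736e+00 1.22139285e-03 1.57015928e+00] 0.011129443452581513 [-0.75941436 -3.47493939  2.87902979]
```

Emit:
move_arm([
  [[0, 0.001, -0.004], 0, 0.9],
  [[0, 0.003, -0.008], 0, 0.9],
  [[0, 0.005, -0.012], 0, 0.9],
  [[0, 0.006, -0.013], 0, 0.9],
  [[0, 0.006, -0.013], 0, 0.9],
])

```text
time_s: 24.15
tool_pos: [0.4689, 0.0106, 0.1039]
ee_rot: [3.141, 0.001, 1.571]
wrist_force: [-2.0, -5.8, 4.5]
width: 0.0113
```

```bash
python3 - <<'E'
from h import *
o=sensors.get_obs(); print(o["tool_pos"],o["ee_rot"],o["width"],o["wrist_force"])
s=snap("wrist","w18"); snap("side","s18",(190,200,180,150),4)
E
```

```text
[0.46888948 0.01057368 0.1038763 ] [3.14133821e+00 1.11735074e-03 1.57085171e+00] 0.01133496824554371 [-2.03381267 -5.76429898  4.47546815]
```

```bash
cat >> h.py <<'E'
def onplane(s,uv,n,p):
    o,d=ray(s,uv); n=np.asarray(n,float); return o+d*(n@(np.asarray(p)-o))/(n@d)
E
python3 - <<'E'
from h import *
a=snap("side")
F=onplane(a,(297,339),[1,0,0],[.469,0,0]); print(F)
y,z=.0106,.084
print(np.degrees(np.arctan2(z-F[2],y-F[1])),np.hypot(z-F[2],y-F[1]))
E
```

```text
[ 0.469      -0.07796866  0.0233124 ]
34.41910099155876 0.10736569335157795
```

Emit:
move_arm([
  [[0, 0.003, -0.002], 0, 0.9],
  [[0, 0.006, -0.004], 0, 0.9],
  [[0, 0.009, -0.004], 0, 0.9],
  [[0, 0.012, -0.003], 0, 0.9],
  [[0, 0.012, -0.003], 0, 0.9],
])

```text
time_s: 24.8
tool_pos: [0.4713, 0.0218, 0.1037]
ee_rot: [3.136, 0.003, 1.571]
wrist_force: [-2.4, -10.7, 19.3]
width: 0.0113
```

```bash
python3 - <<'E'
from h import *
o=sensors.get_obs(); print(o["tool_pos"],o["ee_rot"],o["width"],o["wrist_force"])
s=snap("wrist","w19"); snap("side","s19",(190,200,180,150),4)
E
```

```text
[0.47128907 0.02176222 0.10367721] [3.13603780e+00 2.64558660e-03 1.57054686e+00] 0.01131622850676737 [ -2.44373714 -10.69613671  19.28705591]
```

Emit:
move_arm([
  [[0, -0.002, 0.006], 0, 0.9],
  [[0, -0.004, 0.02], 0, 0.9],
  [[0, -0.004, 0.05], 0, 0.9],
  [[0, -0.004, 0.08], 0, 0.9],
  [[0, -0.004, 0.1], 0, 0.9],
  [[0, -0.004, 0.1], 0, 0.9],
])

```text
time_s: 25.5
tool_pos: [0.4706, 0.0194, 0.2046]
ee_rot: [3.136, -0.0, 1.571]
wrist_force: [1.8, -0.3, -0.0]
width: 0.0113
```

```bash
python3 - <<'E'
from h import *
o=sensors.get_obs(); print(o["tool_pos"],o["ee_rot"],o["width"],o["wrist_force"])
s=snap("wrist","w20"); a=snap("side","s20",(190,180,180,150),4)
E
```

```text
[0.47060175 0.01937049 0.20463013] [ 3.13567263e+00 -1.98751627e-04  1.57124663e+00] 0.01125926288626962 [ 1.78455796e+00 -2.79907143e-01 -1.08221744e-03]
```

```bash
python3 - <<'E'
from h import *
a=snap("side"); o=sensors.get_obs()
p=o["tool_pos"]
F=onplane(a,(290,302),[1,0,0],p); print(F)
for off in (.015,.02,.025):
    y,z=p[1],p[2]-off
    print(np.degrees(np.arctan2(z-F[2],y-F[1])),np.hypot(z-F[2],y-F[1]))
# predicted pixels for candidates
for th in (40,45,50,55,60,65):
  t=np.radians(th); P=p-[0,0,.02]; print(th,proj(a,P-.118*np.array([0,np.cos(t),np.sin(t)])))
print(proj(a,p-[0,0,.02]))
E
```

```text
[ 0.46814087 -0.05847406  0.11094726]
43.44602178732374 0.10729428658059123
41.44415734478516 0.10391935503058138
39.31071272486167 0.10067969391642984
40 [293.99649775 307.99408437]
45 [291.86391209 309.02172016]
50 [289.56713764 309.62742842]
55 [287.12782934 309.81780266]
60 [284.567617   309.60230545]
65 [281.90789902 308.99289066]
[265.21900393 255.81274173]
```

Emit:
move_arm([
  [[-0.004, 0, 0.03], 0, 0.9],
  [[-0.01, 0.03, 0.04], 0, 0.9],
  [[-0.01, 0.06, 0.04], 0, 0.9],
  [[-0.01, 0.09, 0.04], 0, 0.9],
  [[-0.01, 0.115, 0.035], 0, 0.9],
  [[-0.01, 0.12, 0.02], 0, 0.9],
  [[-0.01, 0.12, 0.02], 0, 0.9],
])

```text
time_s: 26.35
tool_pos: [0.4565, 0.1393, 0.2166]
ee_rot: [-3.135, 0.001, 1.573]
wrist_force: [-0.3, 0.0, -0.4]
width: 0.0113
```

```bash
python3 - <<'E'
from h import *
o=sensors.get_obs(); print(o["tool_pos"],o["ee_rot"],o["width"],o["wrist_force"])
s=snap("wrist","w21"); a=snap("side","s21",(170,170,180,150),4)
E
```

```text
[0.45652697 0.13934738 0.21660105] [-3.13511159e+00  1.35390215e-03  1.57285623e+00] 0.011320495409343321 [-0.26321796  0.02903097 -0.36942486]
```

```bash
python3 - <<'E'
from h import *
a=snap("side")
print("foot",onplane(a,(250.5,270.5),[1,0,0],[.460,0,0]), "rimc",onz(a,(253,270),.11))
E
```

```text
foot [0.46       0.06612522 0.11875283] rimc [0.47100759 0.07382532 0.11      ]
```

Emit:
move_arm([
  [[0.003, -0.006, -0.01], 0, 0.9],
  [[0.003, -0.012, -0.022], 0, 0.9],
  [[0.003, -0.012, -0.034], 0, 0.9],
  [[0.003, -0.012, -0.044], 0, 0.9],
  [[0.003, -0.012, -0.044], 0, 0.9],
])

```text
time_s: 27.0
tool_pos: [0.4606, 0.127, 0.1744]
ee_rot: [-3.138, 0.0, 1.571]
wrist_force: [1.2, 1.4, -1.0]
width: 0.0115
```

```bash
python3 - <<'E'
from h import *
o=sensors.get_obs(); print(o["tool_pos"],o["ee_rot"],o["width"],o["wrist_force"])
s=snap("wrist","w22"); a=snap("side","s22",(170,170,180,150),4)
E
```

```text
[0.46060068 0.12698478 0.17438064] [-3.13846620e+00  1.95334403e-04  1.57064906e+00] 0.011450142214470228 [ 1.17095195  1.40986237 -1.02906553]
```

Emit:
move_arm([
  [[0, -0.002, -0.007], 0, 0.9],
  [[0, -0.005, -0.013], 0, 0.9],
  [[0, -0.009, -0.018], 0, 0.9],
  [[0, -0.012, -0.023], 0, 0.9],
  [[0, -0.015, -0.027], 0, 0.9],
  [[0, -0.015, -0.027], 0, 0.9],
])

```text
time_s: 27.7
tool_pos: [0.4635, 0.1137, 0.1521]
ee_rot: [3.137, -0.004, 1.571]
wrist_force: [2.4, 8.5, 8.0]
width: 0.0112
```

```bash
python3 - <<'E'
from h import *
o=sensors.get_obs(); print(o["tool_pos"],o["ee_rot"],o["width"],o["wrist_force"])
s=snap("wrist","w23"); a=snap("side","s23",(170,170,180,150),4)
E
```

```text
[0.46354851 0.11372499 0.15206188] [ 3.13673386 -0.00358706  1.5714008 ] 0.011199284547852966 [2.39511683 8.45028048 8.02951684]
```

Emit:
move_arm([
  [[0, -0.003, -0.004], 0, 0.9],
  [[0, -0.006, -0.008], 0, 0.9],
  [[0, -0.009, -0.011], 0, 0.9],
  [[0, -0.009, -0.011], 0, 0.9],
])

```text
time_s: 28.2
tool_pos: [0.4632, 0.1031, 0.1398]
ee_rot: [3.138, -0.0, 1.571]
wrist_force: [3.4, 1.5, 4.4]
width: 0.011
```

```bash
python3 - <<'E'
from h import *
o=sensors.get_obs(); print(o["tool_pos"],o["ee_rot"],o["width"],o["wrist_force"])
s=snap("wrist","w24"); a=snap("side","s24",(170,170,180,150),4)
E
```

```text
[0.46316204 0.103063   0.13980691] [ 3.13797909e+00 -3.88086732e-04  1.57102638e+00] 0.010970608528747927 [3.38936438 1.47055985 4.35064053]
```

Emit:
move_arm([
  [[0, 0, 0], 0, 0.7],
  [[0, 0, 0], 0, 0.55],
  [[0, 0, 0], 0, 0.48],
  [[0, 0, 0], 0, 0.48],
  [[0, 0, 0], 0, 0.48],
])

```text
time_s: 28.8
tool_pos: [0.4614, 0.1031, 0.1384]
ee_rot: [-3.141, 0.0, 1.571]
wrist_force: [0.4, 0.2, -0.2]
width: 0.044
```

```bash
python3 - <<'E'
from h import *
o=sensors.get_obs(); print(o["tool_pos"],o["ee_rot"],o["width"],o["wrist_force"])
s=snap("wrist","w25"); a=snap("side","s25",(170,170,180,150),4)
E
```

```text
[0.46143077 0.10313536 0.13835835] [-3.14080439e+00  1.93795236e-04  1.57105230e+00] 0.043959529138522725 [ 0.4178981   0.22650861 -0.2215737 ]
```

Emit:
move_arm([
  [[0, 0, 0.02], 0, 0.45],
  [[0, 0, 0.05], 0, 0.45],
  [[0, 0, 0.08], 0, 0.45],
  [[0, 0, 0.11], 0, 0.45],
  [[0, 0, 0.13], 0, 0.45],
  [[0, -0.02, 0.13], 0, 0.45],
  [[0, -0.06, 0.13], 0, 0.4],
  [[0, -0.1, 0.13], 0, 0.4],
  [[0, -0.14, 0.13], 0, 0.4],
  [[0, -0.18, 0.13], 0, 0.4],
])

```text
time_s: 29.9
tool_pos: [0.4615, -0.0782, 0.2689]
ee_rot: [3.141, 0.0, 1.571]
wrist_force: [1.4, 0.5, -0.7]
width: 0.0515
```

```bash
python3 - <<'E'
from h import *
o=sensors.get_obs(); print(o["tool_pos"],o["ee_rot"],o["width"],o["wrist_force"],o["joints"])
s=snap("wrist","w26"); a=snap("side","s26",(170,150,300,260),2.6);t=snap("top","t26",(260,170,220,160),3)
E
```

```text
[ 0.46151799 -0.07822946  0.26885103] [3.14114708e+00 1.23413534e-04 1.57147137e+00] 0.05146669129561713 [ 1.44013152  0.50327778 -0.66477746] [-2.77508775e-01 -2.40414801e-01  1.81723673e+00  3.69101633e-06
  1.56430839e+00 -2.78183864e-01]
```

Emit:
move_arm([
  [[0.015, -0.03, 0], 0, 0.4],
  [[0.03, -0.06, 0], -4, 0.4],
  [[0.05, -0.09, -0.02], -9.9, 0.4],
  [[0.07, -0.12, -0.05], -9.9, 0.4],
  [[0.085, -0.143, -0.085], -9.9, 0.4],
  [[0.0885, -0.143, -0.11], -9.9, 0.4],
  [[0.0885, -0.143, -0.119], -9.9, 0.4],
  [[0.0885, -0.143, -0.119], -9.9, 0.4],
])

```text
time_s: 30.85
tool_pos: [0.5494, -0.2181, 0.148]
ee_rot: [-3.138, -0.001, 1.399]
wrist_force: [0.3, 0.2, 0.0]
width: 0.0513
```

```bash
python3 - <<'E'
from h import *
o=sensors.get_obs(); print(o["tool_pos"],o["ee_rot"],o["width"])
s=snap("wrist","w27")
for r in optics.trace("wrist","spoon1"): print(r["conf"],r["box"],cen(r["mask"]))
E
```

```text
[ 0.54936621 -0.21805732  0.14796342] [-3.13797518e+00 -1.40701954e-03  1.39934503e+00] 0.05128124557434389
0.96 [377.0, 158.1, 46.8, 149.5] [403.96303668 218.25874325]
0.63 [272.5, 169.5, 44.6, 222.2] [296.64426298 261.28894472]
```

```bash
python3 - <<'E'
from h import *
s=snap("wrist"); t=snap("top","t27",(370,220,110,110),5)
for b,f in (((296,189),(298,389)),((401,182),(425,389))):
    B=onz(s,b,.009);F=onz(s,f,.01);d=(B-F)/np.linalg.norm(B-F);print(B,F,np.linalg.norm(B-F),np.degrees(np.arctan2(d[1],d[0])))
    print("grip",B-d*.045, B-d*.040)
E
```

```text
[ 0.53768293 -0.18672979  0.009     ] [ 0.50853386 -0.34417001  0.01      ] 0.1601189942342196 79.51081973372027
grip [ 0.52949084 -0.23097694  0.00928104] [ 0.53040107 -0.22606059  0.00924981]
[ 0.60858731 -0.19420531  0.009     ] [ 0.60832675 -0.36159663  0.01      ] 0.16739451118920462 89.91081376700193
grip [ 0.60851727 -0.23920445  0.00926883] [ 0.60852505 -0.23420454  0.00923896]
```

Emit:
move_arm([
  [[-0.0195, -0.011, -0.01], -0.7, 0.4],
  [[-0.0195, -0.011, -0.04], -0.7, 0.4],
  [[-0.0195, -0.011, -0.08], -0.7, 0.4],
  [[-0.0195, -0.011, -0.11], -0.7, 0.4],
  [[-0.0195, -0.011, -0.121], -0.7, 0.4],
  [[-0.0195, -0.011, -0.122], -0.7, 0.4],
  [[-0.0195, -0.011, -0.122], -0.7, 0.4],
])

```text
time_s: 31.75
tool_pos: [0.5321, -0.2313, 0.0298]
ee_rot: [3.139, 0.001, 1.386]
wrist_force: [-1.0, -1.4, 0.4]
width: 0.0512
```

```bash
python3 - <<'E'
from h import *
o=sensors.get_obs(); print(o["tool_pos"],o["ee_rot"],o["width"],o["wrist_force"])
s=snap("wrist","w28")
E
```

```text
[ 0.53207223 -0.23134526  0.02975819] [3.13896558e+00 8.22510020e-04 1.38619339e+00] 0.051161906457846615 [-1.00895377 -1.42281819  0.38876391]
```

Emit:
move_arm([
  [[-0.004, 0.001, -0.003], 0, 0.4],
  [[-0.004, 0.001, -0.003], 0, 0.7],
  [[-0.004, 0.001, -0.003], 0, 0.9],
  [[-0.004, 0.001, -0.003], 0, 0.9],
  [[-0.004, 0.001, -0.003], 0, 0.9],
  [[-0.004, 0.001, -0.003], 0, 0.9],
], newtons=20)

```text
time_s: 32.4
tool_pos: [0.5271, -0.23, 0.0252]
ee_rot: [3.141, 0.0, 1.386]
wrist_force: [-0.9, 0.3, 4.9]
width: 0.0108
```

Emit:
move_arm([
  [[0, 0, 0.03], 0, 0.9],
  [[0, 0, 0.07], 0, 0.9],
  [[0, 0.02, 0.11], 0, 0.9],
  [[-0.005, 0.05, 0.14], 5, 0.9],
  [[-0.015, 0.08, 0.14], 10.5, 0.9],
  [[-0.027, 0.11, 0.14], 10.5, 0.9],
  [[-0.04, 0.14, 0.14], 10.5, 0.9],
  [[-0.05, 0.17, 0.14], 10.5, 0.9],
  [[-0.057, 0.2, 0.13], 10.5, 0.9],
  [[-0.057, 0.215, 0.13], 10.5, 0.9],
])

```text
time_s: 33.4
tool_pos: [0.4679, -0.0126, 0.1531]
ee_rot: [-3.139, -0.001, 1.57]
wrist_force: [-0.6, -0.4, -0.0]
width: 0.0109
```

```bash
python3 - <<'E'
from h import *
o=sensors.get_obs(); print(o["tool_pos"],o["ee_rot"],o["width"],o["wrist_force"])
s=snap("wrist","w29"); a=snap("side","s29",(170,150,200,170),4)
E
```

```text
[ 0.4679012  -0.01264422  0.1531324 ] [-3.13905469e+00 -9.15934570e-04  1.57042514e+00] 0.010939500909001004 [-0.6316104  -0.38243985 -0.01255631]
```

Emit:
move_arm([
  [[0.002, 0.015, -0.005], 0, 0.9],
  [[0.002, 0.015, -0.015], 0, 0.9],
  [[0.002, 0.015, -0.023], 0, 0.9],
  [[0.002, 0.015, -0.029], 0, 0.9],
  [[0.002, 0.016, -0.034], 0, 0.9],
  [[0.002, 0.018, -0.039], 0, 0.9],
  [[0.002, 0.019, -0.043], 0, 0.9],
  [[0.002, 0.021, -0.047], 0, 0.9],
  [[0.002, 0.023, -0.051], 0, 0.9],
  [[0.002, 0.025, -0.052], 0, 0.9],
])

```text
time_s: 34.5
tool_pos: [0.4718, 0.0082, 0.1025]
ee_rot: [-3.141, 0.002, 1.568]
wrist_force: [-1.6, -8.3, 6.0]
width: 0.011
```

```bash
python3 - <<'E'
from h import *
o=sensors.get_obs(); print(o["tool_pos"],o["ee_rot"],o["width"],o["wrist_force"])
s=snap("wrist","w30"); a=snap("side","s30",(170,150,200,170),4)
E
```

```text
[0.4717887  0.00821179 0.10250659] [-3.14128955e+00  2.22183836e-03  1.56816409e+00] 0.010958870699218679 [-1.6269703  -8.2549447   5.98363642]
```

Emit:
move_arm([
  [[0, 0.004, -0.002], 0, 0.9],
  [[0, 0.007, -0.002], 0, 0.9],
  [[0, 0.009, -0.001], 0, 0.9],
  [[0, 0.01, 0.004], 0, 0.9],
  [[0, 0.008, 0.03], 0, 0.9],
  [[0, 0.008, 0.07], 0, 0.9],
  [[0, 0.008, 0.11], 0, 0.9],
  [[0, 0.008, 0.14], 0, 0.9],
  [[0, 0.008, 0.14], 0, 0.9],
])

```text
time_s: 35.5
tool_pos: [0.4742, 0.0176, 0.2477]
ee_rot: [3.134, 0.0, 1.569]
wrist_force: [0.4, -0.3, 0.4]
width: 0.0111
```

```bash
python3 - <<'E'
from h import *
o=sensors.get_obs(); print(o["tool_pos"],o["ee_rot"],o["width"],o["wrist_force"],o["joints"])
s=snap("wrist","w31"); a=snap("side","s31",(170,130,200,170),4)
E
```

```text
[0.47415009 0.01755451 0.24765119] [3.13374440e+00 3.57212073e-04 1.56872077e+00] 0.011071052621292835 [ 0.35004522 -0.28822855  0.37310867] [-7.12483264e-02 -2.20830277e-01  1.83910660e+00  1.86385220e-04
  1.51546216e+00 -6.91837440e-02]
```

Emit:
move_arm([
  [[0, 0, 0.03], 8.5, 0.9],
  [[0, 0, 0.04], 17, 0.9],
  [[-0.01, 0, 0.04], 25.5, 0.9],
  [[-0.02, 0, 0.04], 34, 0.9],
  [[-0.03, 0, 0.04], 42.5, 0.9],
  [[-0.036, 0.005, 0.04], 51, 0.9],
  [[-0.036, 0.005, 0.04], 59.5, 0.9],
  [[-0.036, 0.005, 0.04], 68, 0.9],
  [[-0.036, 0.005, 0.04], 76.5, 0.9],
  [[-0.036, 0.005, 0.04], 85, 0.9],
])

```text
time_s: 36.6
tool_pos: [0.4348, 0.0231, 0.2802]
ee_rot: [3.142, -0.004, 3.059]
wrist_force: [-0.7, -0.3, 0.3]
width: 0.0113
```

Emit:
move_arm([
  [[0, 0, 0], 8.5, 0.9],
  [[0, 0, 0], 17, 0.9],
  [[0, 0, 0], 25.5, 0.9],
  [[0, 0, 0], 34, 0.9],
  [[0, 0, 0], 42.5, 0.9],
  [[0, 0, 0], 51, 0.9],
  [[0, 0, -0.01], 55, 0.9],
  [[0, 0, -0.025], 55, 0.9],
  [[0, 0, -0.035], 55, 0.9],
  [[0, 0, -0.035], 55, 0.9],
])

```text
time_s: 37.6
tool_pos: [0.4341, 0.0232, 0.2444]
ee_rot: [3.137, -0.003, -2.272]
wrist_force: [0.5, -0.3, -0.1]
width: 0.0114
```

```bash
python3 - <<'E'
from h import *
o=sensors.get_obs(); print(o["tool_pos"],o["ee_rot"],o["width"],o["wrist_force"],o["joints"])
s=snap("wrist","w32"); a=snap("side","s32",(170,130,200,170),4)
E
```

```text
[0.43412532 0.02322146 0.24437539] [ 3.13727107 -0.0031643  -2.27244552] 0.011415983955612908 [ 0.53921056 -0.26048455 -0.09729125] [-6.46259080e-02 -3.23573195e-01  1.92927495e+00  2.68465694e-05
  1.54124703e+00 -2.50456339e+00]
```

```bash
cat > foot.py <<'E'
from h import *
def foot(uv,s=None):
    a=s or snap("side"); o=sensors.get_obs(); p=o["tool_pos"]; y=o["ee_rot"][2]; d=np.array([np.cos(y),np.sin(y),0]); n=np.array([-d[1],d[0],0])
    F=onplane(a,uv,n,p+np.array([.003,.002,0]))-np.array([.003,.002,0]); r=F-p
    print("foot",F,"along",r@d,"dz",r[2],"rel mug",F[:2]-[.469,.077]); return F
E
python3 -c "
from foot import *
a=snap('side'); foot((256,252.5),a); print(proj(a,[.488,.0855,.15]))"
```

```text
foot [0.48466898 0.0812524  0.1433575 ] along -0.0759570567515765 dz -0.10429394959355545 rel mug [0.01566898 0.0042524 ]
[255.34433121 249.44072777]
```

Emit:
move_arm([
  [[0.001, 0.008, -0.01], 0, 0.9],
  [[0.001, 0.008, -0.025], 0, 0.9],
  [[0.001, 0.008, -0.04], 0, 0.9],
  [[0.001, 0.008, -0.055], 0, 0.9],
  [[0.001, 0.008, -0.065], 0, 0.9],
  [[0.001, 0.008, -0.065], 0, 0.9],
])

```text
time_s: 38.35
tool_pos: [0.4354, 0.0312, 0.1802]
ee_rot: [3.139, -0.002, -2.271]
wrist_force: [-0.5, 0.2, 0.6]
width: 0.0111
```

```bash
python3 - <<'E'
from h import *
o=sensors.get_obs(); print(o["tool_pos"],o["ee_rot"],o["width"],o["wrist_force"],o["joints"])
s=snap("wrist","w33"); a=snap("side","s33",(170,150,200,170),4)
E
```

```text
[0.43535031 0.03120407 0.18024424] [ 3.13853790e+00 -2.38869731e-03 -2.27058967e+00] 0.011114025557521627 [-0.46113877  0.22260301  0.61290124] [-4.59926251e-02 -2.78487237e-01  2.01106942e+00 -3.86443902e-05
  1.41288809e+00 -2.48778214e+00]
```

Emit:
move_arm([
  [[0.0025, 0.003, -0.008], 0, 0.9],
  [[0.0045, 0.0055, -0.014], 0, 0.9],
  [[0.007, 0.0085, -0.019], 0, 0.9],
  [[0.0095, 0.011, -0.023], 0, 0.9],
  [[0.0115, 0.0135, -0.027], 0, 0.9],
  [[0.0135, 0.016, -0.031], 0, 0.9],
  [[0.0135, 0.016, -0.031], 0, 0.9],
])

```text
time_s: 39.15
tool_pos: [0.452, 0.0461, 0.1557]
ee_rot: [-3.137, 0.0, -2.27]
wrist_force: [-11.9, -8.7, 27.4]
width: 0.0114
```

```bash
python3 - <<'E'
from h import *
o=sensors.get_obs(); print(o["tool_pos"],o["ee_rot"],o["width"],o["wrist_force"],o["joints"])
s=snap("wrist","w34"); a=snap("side","s34",(170,150,200,170),4)
E
```

```text
[0.45203849 0.04612865 0.15573673] [-3.13695963e+00  3.59913895e-05 -2.26992059e+00] 0.011424940447300937 [-11.86152853  -8.72878447  27.37889038] [-0.00900743 -0.20825489  1.99868727 -0.00299609  1.34756547 -2.45081771]
```

Emit:
move_arm([
  [[-0.002, -0.002, 0.006], 0, 0.9],
  [[-0.003, -0.003, 0.012], 0, 0.9],
  [[-0.003, -0.003, 0.012], 0, 0.9],
])

```text
time_s: 39.55
tool_pos: [0.4479, 0.0444, 0.1644]
ee_rot: [-3.14, 0.001, -2.271]
wrist_force: [0.3, -0.2, 0.0]
width: 0.011
```

```bash
python3 - <<'E'
from h import *
o=sensors.get_obs(); print(o["tool_pos"],o["ee_rot"],o["width"],o["wrist_force"],o["joints"])
s=snap("wrist","w35"); a=snap("side","s35",(220,240,70,100),6); snap("top","t35",(240,180,100,120),5)
E
```

```text
[0.44789127 0.04440579 0.16441521] [-3.14047769e+00  1.40082540e-03 -2.27050477e+00] 0.011005133989405069 [ 0.27341264 -0.15751473  0.04053336] [-1.54732188e-02 -2.28344483e-01  1.99930815e+00  3.88648785e-04
  1.36887957e+00 -2.45743426e+00]
```

Emit:
move_arm([
  [[-0.002, -0.002, -0.004], 0, 0.9],
  [[-0.002, -0.002, -0.008], 0, 0.9],
  [[-0.002, -0.002, -0.012], 0, 0.9],
  [[-0.002, -0.002, -0.012], 0, 0.9],
])

```text
time_s: 40.1
tool_pos: [0.4453, 0.0428, 0.1512]
ee_rot: [3.141, 0.001, -2.27]
wrist_force: [1.3, 3.2, -0.2]
width: 0.0111
```

```bash
python3 - <<'E'
from h import *
o=sensors.get_obs(); print(o["tool_pos"],o["width"],o["wrist_force"])
s=snap("wrist","w36"); a=snap("side","s36",(220,200,80,120),5)
E
```

```text
[0.44531927 0.04275611 0.15119587] 0.011068387600617737 [ 1.28231449  3.24412014 -0.16808233]
```

Emit:
move_arm([
  [[0.002, 0.0025, -0.002], 0, 0.9],
  [[0.004, 0.005, -0.005], 0, 0.9],
  [[0.006, 0.007, -0.008], 0, 0.9],
  [[0.006, 0.007, -0.008], 0, 0.9],
])

```text
time_s: 40.6
tool_pos: [0.451, 0.0492, 0.1439]
ee_rot: [3.141, -0.001, -2.27]
wrist_force: [-2.6, 1.5, 4.6]
width: 0.011
```

```bash
python3 - <<'E'
from h import *
o=sensors.get_obs(); print(o["tool_pos"],o["width"],o["wrist_force"])
s=snap("wrist","w37"); a=snap("side","s37",(220,200,80,120),5)
E
```

```text
[0.45095489 0.04922188 0.14394925] 0.011011639105122841 [-2.62191052  1.45482433  4.63648555]
```

Emit:
move_arm([
  [[0.002, 0.002, -0.003], 0, 0.9],
  [[0.004, 0.0045, -0.006], 0, 0.9],
  [[0.004, 0.0045, -0.006], 0, 0.9],
])

```text
time_s: 41.0
tool_pos: [0.4554, 0.0537, 0.1382]
ee_rot: [-3.141, -0.001, -2.27]
wrist_force: [-1.1, 1.6, 4.6]
width: 0.0112
```

```bash
python3 - <<'E'
from h import *
o=sensors.get_obs(); print(o["tool_pos"],o["width"],o["wrist_force"])
s=snap("wrist","w38"); a=snap("side","s38",(220,200,80,120),5)
E
```

```text
[0.45540394 0.05371792 0.13815565] 0.01118981687009047 [-1.13911208  1.55613307  4.59670051]
```

Emit:
move_arm([
  [[0, 0, 0], 0, 0.7],
  [[0, 0, 0], 0, 0.55],
  [[0, 0, 0], 0, 0.46],
  [[0, 0, 0], 0, 0.46],
  [[0, 0, 0], 0, 0.46],
])

```text
time_s: 41.6
tool_pos: [0.4552, 0.0536, 0.1376]
ee_rot: [3.142, -0.0, -2.271]
wrist_force: [0.1, -0.7, 0.8]
width: 0.0463
```

```bash
python3 - <<'E'
from h import *
o=sensors.get_obs(); print(o["tool_pos"],o["width"],o["wrist_force"])
s=snap("wrist","w39"); a=snap("side","s39",(200,180,120,150),5)
E
```

```text
[0.4551713  0.05363735 0.13756688] 0.04627156863248236 [ 0.08965275 -0.67243431  0.76529953]
```

Emit:
move_arm([
  [[0, 0, 0.015], 0, 0.44],
  [[0, 0, 0.04], 0, 0.42],
  [[0, 0, 0.07], 0, 0.4],
  [[0, 0, 0.1], 0, 0.4],
  [[0, 0, 0.13], 0, 0.4],
  [[0, -0.03, 0.14], -8.5, 0.4],
  [[0, -0.06, 0.14], -17, 0.4],
  [[0, -0.1, 0.14], -25.5, 0.4],
  [[0, -0.13, 0.14], -34, 0.4],
  [[0, -0.16, 0.14], -42.5, 0.4],
])

```text
time_s: 42.7
tool_pos: [0.4551, -0.1077, 0.2778]
ee_rot: [-3.141, 0.0, -3.019]
wrist_force: [0.3, -0.2, 0.4]
width: 0.0511
```

```bash
python3 - <<'E'
from h import *
o=sensors.get_obs(); print(o["tool_pos"],o["ee_rot"],o["width"],o["wrist_force"],o["joints"])
a=snap("side","s40",(170,150,300,260),2.6);t=snap("top","t40",(230,170,240,160),3)
E
```

```text
[ 0.45506324 -0.10769919  0.27783048] [-3.14136806e+00  3.22758523e-04 -3.01866297e+00] 0.05114488071923633 [ 0.34702689 -0.19222735  0.4070848 ] [-3.42058592e-01 -2.44488016e-01  1.80443600e+00 -5.60262641e-05
  1.58125547e+00 -2.03578516e+00]
```

Emit:
move_arm([
  [[0.015, -0.013, 0], -8.5, 0.4],
  [[0.03, -0.026, 0], -17, 0.4],
  [[0.045, -0.039, 0], -25.5, 0.4],
  [[0.06, -0.052, 0], -34, 0.4],
  [[0.075, -0.065, 0], -42.5, 0.4],
  [[0.09, -0.078, 0], -51, 0.4],
  [[0.105, -0.091, -0.01], -59.5, 0.4],
  [[0.12, -0.104, -0.03], -68, 0.4],
  [[0.135, -0.117, -0.05], -76.5, 0.4],
  [[0.15, -0.129, -0.07], -85, 0.4],
])

```text
time_s: 43.8
tool_pos: [0.6061, -0.2349, 0.2068]
ee_rot: [3.141, -0.0, 1.784]
wrist_force: [-0.4, -0.4, -0.2]
width: 0.0511
```

Emit:
move_arm([
  [[0, 0, -0.02], -8.5, 0.4],
  [[0, 0, -0.04], -13, 0.4],
  [[0, 0, -0.06], -13, 0.4],
  [[0, 0, -0.06], -13, 0.4],
])

```text
time_s: 44.2
tool_pos: [0.6033, -0.2334, 0.1435]
ee_rot: [-3.136, -0.003, 1.563]
wrist_force: [-0.6, -0.0, -0.7]
width: 0.0513
```

```bash
python3 - <<'E'
from h import *
o=sensors.get_obs(); print(o["tool_pos"],o["ee_rot"],o["width"])
s=snap("wrist","w41")
for r in optics.trace("wrist","spoon1"): print(r["conf"],r["box"],cen(r["mask"]))
E
```

```text
[ 0.60332314 -0.23336005  0.14353888] [-3.13552052 -0.00317548  1.56289732] 0.051303755039086185
0.92 [304.1, 150.8, 48.3, 237.5] [326.31506301 248.17783557]
```

```bash
python3 - <<'E'
from h import *
s=snap("wrist")
B=onz(s,(328,173),.009);F=onz(s,(323,380),.01);d=(B-F)/np.linalg.norm(B-F);print(B,F,np.linalg.norm(B-F),np.degrees(np.arctan2(d[1],d[0])))
print("grip",B-d*.043)
E
```

```text
[ 0.60816991 -0.19373286  0.009     ] [ 0.60322845 -0.3538566   0.01      ] 0.16020309316955966 88.23239894751488
grip [ 0.60684358 -0.23671156  0.00926841]
```

Emit:
move_arm([
  [[0.002, -0.003, -0.03], -1.3, 0.4],
  [[0.002, -0.003, -0.07], -1.3, 0.4],
  [[0.002, -0.003, -0.1], -1.3, 0.4],
  [[0.002, -0.003, -0.113], -1.3, 0.4],
  [[0.002, -0.003, -0.116], -1.3, 0.4],
  [[0.002, -0.003, -0.116], -1.3, 0.4],
])

```text
time_s: 44.95
tool_pos: [0.6083, -0.2387, 0.0334]
ee_rot: [3.14, 0.001, 1.538]
wrist_force: [-0.4, -0.5, 0.0]
width: 0.0514
```

```bash
python3 - <<'E'
from h import *
o=sensors.get_obs(); print(o["tool_pos"],o["ee_rot"],o["width"],o["wrist_force"])
s=snap("wrist","w42")
E
```

```text
[ 0.6082842  -0.23870851  0.03335204] [3.13976723e+00 8.15431566e-04 1.53814392e+00] 0.05136818330872557 [-0.39673032 -0.52604566  0.03312701]
```

Emit:
move_arm([
  [[-0.003, 0.001, -0.006], 0, 0.4],
  [[-0.003, 0.001, -0.006], 0, 0.7],
  [[-0.003, 0.001, -0.006], 0, 0.9],
  [[-0.003, 0.001, -0.006], 0, 0.9],
  [[-0.003, 0.001, -0.006], 0, 0.9],
  [[-0.003, 0.001, -0.006], 0, 0.9],
], newtons=20)

```text
time_s: 45.6
tool_pos: [0.6046, -0.2375, 0.0263]
ee_rot: [3.141, 0.0, 1.538]
wrist_force: [-0.9, -0.4, 3.3]
width: 0.0113
```

Emit:
move_arm([
  [[0, 0, 0.03], 0, 0.9],
  [[0, 0, 0.07], 0, 0.9],
  [[0, 0, 0.11], 0, 0.9],
  [[0, 0, 0.14], 0, 0.9],
  [[0, 0, 0.16], 0, 0.9],
])

```text
time_s: 46.1
tool_pos: [0.6052, -0.2378, 0.1891]
ee_rot: [3.138, 0.002, 1.538]
wrist_force: [-0.2, -0.2, -0.4]
width: 0.0113
```

```bash
python3 - <<'E'
from h import *
o=sensors.get_obs(); print(o["tool_pos"],o["ee_rot"],o["width"],o["wrist_force"])
t=snap("top","t43",(255,210,80,110),6); s=snap("side","s43",(190,190,130,130),6)
E
```

```text
[ 0.60521802 -0.23775957  0.18906655] [3.13821285e+00 1.54108497e-03 1.53786794e+00] 0.011299694302649599 [-0.1946454  -0.21293504 -0.37100561]
```

```bash
python3 - <<'E'
from h import *
t=snap("top"); s=snap("side")
print("b2",tri([(t,(300.8,300.8)),(s,(249.7,262.5))]))
print("b1",tri([(t,(259.5,290)),(s,(235.3,238.8))]))
print("mug rim",onz(t,(285.2,289.7),.11))
print("foot2",onz(t,(255+170/6,210+430/6),.02),"foot1",onz(t,(255+230/6,210+500/6),.02))
E
```

```text
b2 (array([0.4424045 , 0.03852643, 0.16436059]), [array([ 0.1, -0.1]), array([-0.2,  0. ])])
b1 (array([0.46437001, 0.12777357, 0.16546536]), [array([ 0.4, -0.6]), array([-0.8,  0. ])])
mug rim [0.46620081 0.07683705 0.11      ]
foot2 [0.48786056 0.08821577 0.02      ] foot1 [0.4596412  0.06237426 0.02      ]
```

Emit:
move_arm([
  [[-0.01, 0.025, 0], 4, 0.9],
  [[-0.025, 0.055, 0], 8, 0.9],
  [[-0.04, 0.085, 0], 12, 0.9],
  [[-0.055, 0.115, 0], 14, 0.9],
  [[-0.07, 0.145, -0.005], 14, 0.9],
  [[-0.085, 0.175, -0.01], 14, 0.9],
  [[-0.1, 0.205, -0.015], 14, 0.9],
  [[-0.112, 0.23, -0.02], 14, 0.9],
  [[-0.117, 0.24, -0.03], 14, 0.9],
  [[-0.117, 0.241, -0.036], 14, 0.9],
])

```text
time_s: 47.3
tool_pos: [0.4861, 0.0048, 0.1476]
ee_rot: [-3.14, -0.001, 1.784]
wrist_force: [2.2, 1.2, 1.1]
width: 0.0113
```

```bash
python3 - <<'E'
from h import *
o=sensors.get_obs(); print(o["tool_pos"],o["ee_rot"],o["width"],o["wrist_force"])
s=snap("wrist","w44"); a=snap("side","s44",(190,170,160,150),5)
E
```

```text
[0.48609477 0.0047775  0.1475886 ] [-3.13969878e+00 -9.08259800e-04  1.78383624e+00] 0.011281943060256662 [2.15229028 1.16414457 1.11345693]
```

Emit:
move_arm([
  [[0, 0, -0.008], 0, 0.9],
  [[0, 0, -0.016], 0, 0.9],
  [[0, 0, -0.021], 0, 0.9],
  [[0, 0.001, -0.027], 0, 0.9],
  [[-0.001, 0.003, -0.032], 0, 0.9],
  [[-0.001, 0.005, -0.037], 0, 0.9],
  [[-0.002, 0.007, -0.041], 0, 0.9],
  [[-0.002, 0.009, -0.045], 0, 0.9],
  [[-0.002, 0.009, -0.045], 0, 0.9],
])

```text
time_s: 48.3
tool_pos: [0.485, 0.012, 0.1042]
ee_rot: [-3.141, 0.001, 1.782]
wrist_force: [2.6, -5.2, 1.5]
width: 0.0109
```

```bash
python3 - <<'E'
from h import *
o=sensors.get_obs(); print(o["tool_pos"],o["ee_rot"],o["width"],o["wrist_force"])
s=snap("wrist","w45"); a=snap("side","s45",(190,170,160,150),5)
E
```

```text
[0.48502796 0.01198754 0.10416608] [-3.14076944e+00  1.39991049e-03  1.78220726e+00] 0.01093767332882235 [ 2.56922428 -5.21613175  1.45090749]
```

Emit:
move_arm([
  [[-0.001, 0.003, -0.002], 0, 0.9],
  [[-0.001, 0.006, -0.002], 0, 0.9],
  [[-0.001, 0.006, -0.001], 0, 0.9],
  [[-0.001, 0.006, -0.001], 0, 0.9],
])

```text
time_s: 48.8
tool_pos: [0.4842, 0.0177, 0.1036]
ee_rot: [-3.141, 0.002, 1.782]
wrist_force: [1.4, -6.2, 3.4]
width: 0.0111
```

```bash
python3 - <<'E'
from h import *
o=sensors.get_obs(); print(o["tool_pos"],o["ee_rot"],o["width"],o["wrist_force"])
s=snap("wrist","w46")
E
```

```text
[0.48419169 0.01768604 0.10361362] [-3.14104607e+00  1.88576170e-03  1.78218969e+00] 0.011053661423637064 [ 1.39014548 -6.16357185  3.4427096 ]
```

Emit:
move_arm([
  [[0, -0.002, 0.005], 0, 0.9],
  [[0.002, -0.008, 0.015], 0, 0.9],
  [[0.004, -0.014, 0.03], 0, 0.9],
  [[0.004, -0.014, 0.06], 0, 0.9],
  [[0.004, -0.014, 0.1], 0, 0.9],
  [[0.004, -0.014, 0.14], 0, 0.9],
  [[0.004, -0.014, 0.17], 0, 0.9],
  [[0.004, -0.014, 0.17], 0, 0.9],
])

```text
time_s: 49.65
tool_pos: [0.4907, 0.0042, 0.2808]
ee_rot: [3.132, 0.003, 1.782]
wrist_force: [0.4, -0.4, 1.5]
width: 0.0116
```

```bash
python3 - <<'E'
from h import *
o=sensors.get_obs(); print(o["tool_pos"],o["ee_rot"],o["width"],o["wrist_force"])
s=snap("wrist","w47"); a=snap("side","s47",(190,120,160,180),4); snap("top","t47",(255,210,80,110),6)
E
```

```text
[0.49074461 0.00415478 0.28077675] [3.13210922e+00 2.96944557e-03 1.78211093e+00] 0.011573888889282506 [ 0.40263405 -0.39631299  1.54261172]
```

Emit:
move_arm([
  [[0, 0, 0.01], 8.5, 0.9],
  [[0, 0, 0.02], 17, 0.9],
  [[0, 0, 0.02], 25.5, 0.9],
  [[-0.01, 0.01, 0.02], 34, 0.9],
  [[-0.025, 0.025, 0.02], 42.5, 0.9],
  [[-0.045, 0.045, 0.02], 51, 0.9],
  [[-0.06, 0.065, 0.02], 53, 0.9],
  [[-0.075, 0.08, 0.02], 53, 0.9],
  [[-0.086, 0.093, 0.01], 53, 0.9],
  [[-0.086, 0.093, 0], 53, 0.9],
])

```text
time_s: 50.8
tool_pos: [0.4008, 0.0988, 0.2722]
ee_rot: [-3.141, -0.002, 2.709]
wrist_force: [0.4, -0.6, -0.6]
width: 0.0109
```

Emit:
move_arm([
  [[0, 0, -0.01], 0, 0.9],
  [[0, 0, -0.02], 0, 0.9],
  [[0, 0, -0.025], 0, 0.9],
])

```text
time_s: 51.1
tool_pos: [0.4019, 0.0971, 0.2468]
ee_rot: [-3.14, -0.002, 2.706]
wrist_force: [-0.0, 0.4, -0.2]
width: 0.0111
```

```bash
python3 - <<'E'
from h import *
o=sensors.get_obs(); print(o["tool_pos"],o["ee_rot"],o["width"],o["wrist_force"],o["joints"])
s=snap("wrist","w48"); a=snap("side","s48",(180,140,140,160),5)
E
```

```text
[0.40187681 0.09706793 0.24678509] [-3.14008331e+00 -2.11408097e-03  2.70636871e+00] 0.01110821789609506 [-0.0215649   0.3716559  -0.18463779] [ 1.12993297e-01 -3.92901943e-01  1.97796983e+00 -1.86382428e-04
  1.55911566e+00 -1.02257826e+00]
```

```bash
python3 -c "
from foot import *
a=snap('side'); foot((255,256),a)"
```

```text
foot [0.47136686 0.06512512 0.14942242] along -0.07627566627146326 dz -0.09873866628447919 rel mug [ 0.00236686 -0.01187488]
```

Emit:
move_arm([
  [[0.005, -0.002, -0.01], 0, 0.9],
  [[0.01, -0.004, -0.02], 0, 0.9],
  [[0.01, -0.004, -0.035], 0, 0.9],
  [[0.01, -0.004, -0.05], 0, 0.9],
  [[0.01, -0.004, -0.064], 0, 0.9],
  [[0.01, -0.004, -0.064], 0, 0.9],
])

```text
time_s: 51.85
tool_pos: [0.4111, 0.094, 0.1821]
ee_rot: [-3.141, -0.003, 2.708]
wrist_force: [1.3, 1.7, -0.8]
width: 0.0115
```

```bash
python3 - <<'E'
from h import *
o=sensors.get_obs(); print(o["tool_pos"],o["ee_rot"],o["width"],o["wrist_force"],o["joints"])
s=snap("wrist","w49"); a=snap("side","s49",(180,160,140,160),5)
E
```

```text
[0.41105075 0.09399855 0.1821313 ] [-3.14069127e+00 -2.99166024e-03  2.70755865e+00] 0.011474493342447881 [ 1.29637537  1.66613659 -0.76854152] [ 1.02470426e-01 -3.27356489e-01  2.04641003e+00  7.62420833e-04
  1.42557122e+00 -1.03440473e+00]
```

Emit:
move_arm([
  [[0.003, -0.001, 0], 0, 0.9],
  [[0.006, -0.003, -0.001], 0, 0.9],
  [[0.009, -0.004, -0.002], 0, 0.9],
  [[0.012, -0.0055, -0.003], 0, 0.9],
  [[0.012, -0.0055, -0.003], 0, 0.9],
])

```text
time_s: 52.45
tool_pos: [0.4254, 0.0879, 0.1821]
ee_rot: [3.141, 0.002, 2.707]
wrist_force: [1.6, 1.9, 0.7]
width: 0.0114
```

```bash
python3 - <<'E'
from h import *
o=sensors.get_obs(); print(o["tool_pos"],o["ee_rot"],o["width"],o["wrist_force"],o["joints"])
s=snap("wrist","w50"); a=snap("side","s50",(180,160,140,160),5)
E
```

```text
[0.42535593 0.08786433 0.18212446] [3.14096975e+00 1.96347909e-03 2.70689414e+00] 0.011381713332777505 [1.5522129  1.94853186 0.68874835] [ 8.58924588e-02 -2.92835412e-01  2.01913050e+00 -4.41702738e-04
  1.41328439e+00 -1.05013712e+00]
```

Emit:
move_arm([
  [[-0.004, 0.002, 0.001], 0, 0.9],
  [[-0.008, 0.004, 0.002], 0, 0.9],
  [[-0.012, 0.0055, 0.003], 0, 0.9],
  [[-0.012, 0.0055, 0.003], 0, 0.9],
])

```text
time_s: 52.95
tool_pos: [0.4127, 0.0941, 0.1855]
ee_rot: [3.14, 0.002, 2.708]
wrist_force: [4.2, 2.5, 1.0]
width: 0.0113
```

```bash
python3 - <<'E'
from h import *
o=sensors.get_obs(); print(o["tool_pos"],o["ee_rot"],o["width"],o["wrist_force"])
s=snap("top","t51",(240,180,100,120),5); a=snap("side","s51",(180,160,140,160),5)
E
```

```text
[0.41265283 0.09413139 0.18553797] [3.14020722e+00 2.19079778e-03 2.70781053e+00] 0.01133330896746894 [4.19905948 2.49844622 0.9634708 ]
```

Emit:
move_arm([
  [[-0.004, 0.001, 0.005], 0, 0.9],
  [[-0.004, 0.001, 0.02], 0, 0.9],
  [[-0.004, 0.001, 0.035], 0, 0.9],
  [[-0.01, 0.004, 0.05], 0, 0.9],
  [[-0.012, 0.005, 0.07], 0, 0.9],
  [[-0.012, 0.005, 0.09], 0, 0.9],
  [[-0.012, 0.005, 0.11], 0, 0.9],
  [[-0.012, 0.005, 0.11], 0, 0.9],
])

```text
time_s: 53.85
tool_pos: [0.4012, 0.0985, 0.2979]
ee_rot: [3.14, 0.004, 2.707]
wrist_force: [1.0, 1.1, 0.1]
width: 0.0112
```

```bash
python3 - <<'E'
from h import *
o=sensors.get_obs(); print(o["tool_pos"],o["ee_rot"],o["width"],o["wrist_force"])
s=snap("top","t52",(240,180,100,120),5); a=snap("side","s52",(180,160,140,160),5)
E
```

```text
[0.40116245 0.09850461 0.29786245] [3.14012288 0.00360271 2.706762  ] 0.01123676098904202 [0.97750212 1.07815697 0.05011128]
```

Emit:
move_arm([
  [[0, -0.02, 0], -6, 0.9],
  [[0.01, -0.06, 0], -14, 0.9],
  [[0.025, -0.1, 0], -22, 0.9],
  [[0.04, -0.14, 0], -30, 0.9],
  [[0.055, -0.18, 0], -38, 0.9],
  [[0.07, -0.22, -0.02], -46, 0.9],
  [[0.085, -0.26, -0.05], -54, 0.9],
  [[0.1, -0.3, -0.09], -60, 0.9],
  [[0.115, -0.325, -0.13], -65, 0.9],
  [[0.12, -0.328, -0.16], -65, 0.9],
])

```text
time_s: 54.95
tool_pos: [0.5194, -0.2317, 0.1314]
ee_rot: [-3.14, -0.0, 1.567]
wrist_force: [0.5, 0.6, 0.4]
width: 0.0109
```

```bash
python3 - <<'E'
from h import *
o=sensors.get_obs(); print(o["tool_pos"],o["ee_rot"],o["width"],o["wrist_force"])
a=snap("side","s53",(180,160,300,250),2.6)
E
```

```text
[ 0.51941718 -0.23169341  0.13142294] [-3.13951770e+00 -1.88370445e-04  1.56700515e+00] 0.010850415180864551 [0.50634255 0.59429536 0.36340792]
```

Emit:
move_arm([
  [[0, 0, -0.02], 0, 0.9],
  [[0, 0, -0.035], 0, 0.9],
  [[0, 0.002, -0.05], 0, 0.9],
  [[0, 0.006, -0.062], 0, 0.9],
  [[0, 0.01, -0.074], 0, 0.9],
  [[0, 0.014, -0.085], 0, 0.9],
  [[0, 0.017, -0.095], 0, 0.9],
  [[0, 0.018, -0.102], 0, 0.9],
  [[0, 0.018, -0.102], 0, 0.9],
])

```text
time_s: 55.9
tool_pos: [0.5196, -0.2109, 0.0315]
ee_rot: [-3.14, -0.001, 1.573]
wrist_force: [1.0, 1.6, 0.8]
width: 0.0112
```

Emit:
move_arm([
  [[0, 0, 0], 0, 0.7],
  [[0, 0, 0], 0, 0.4],
  [[0, 0, 0], 0, 0.3],
  [[0, 0, 0.03], 0, 0.3],
  [[0, 0, 0.08], 0, 0.3],
  [[0, 0, 0.13], 0, 0.3],
  [[0, 0, 0.18], 0, 0.3],
  [[0, 0, 0.22], 0, 0.3],
])

```text
time_s: 56.7
tool_pos: [0.5206, -0.2117, 0.2566]
ee_rot: [3.139, 0.002, 1.572]
wrist_force: [1.6, -0.2, 0.6]
width: 0.0598
```

```bash
python3 - <<'E'
from h import *
o=sensors.get_obs(); print(o["tool_pos"],o["ee_rot"],o["width"],o["wrist_force"])
snap("wrist","w54"); a=snap("side","s54",(180,160,140,160),5)
E
```

```text
[ 0.52060539 -0.21169791  0.25660698] [3.13866781e+00 1.65297858e-03 1.57248745e+00] 0.05975560422863773 [ 1.60088862 -0.17003695  0.56398871]
```

```bash
python3 - <<'E'
from h import *
a=snap("side"); print(onplane(a,(290.4,201.6),[0,1,0],[0,.0785,0])-[.003,.002,0])
E
```

```text
[0.57639995 0.0765     0.23705975]
```

Emit:
move_arm([
  [[0.005, 0.025, 0.02], 8.5, 0.3],
  [[0.01, 0.05, 0.04], 17, 0.3],
  [[0.015, 0.08, 0.05], 25.5, 0.3],
  [[0.02, 0.11, 0.06], 34, 0.3],
  [[0.03, 0.14, 0.06], 42.5, 0.3],
  [[0.04, 0.17, 0.06], 51, 0.3],
  [[0.05, 0.2, 0.06], 59.5, 0.3],
  [[0.055, 0.23, 0.06], 68, 0.3],
  [[0.06, 0.26, 0.06], 76.5, 0.3],
  [[0.063, 0.288, 0.06], 85, 0.3],
])

```text
time_s: 57.85
tool_pos: [0.5828, 0.078, 0.3107]
ee_rot: [-3.141, -0.003, 3.062]
wrist_force: [0.2, 0.4, -0.1]
width: 0.0597
```

Emit:
move_arm([
  [[0, 0, 0], 4.9, 0.3],
  [[0, 0, 0], 4.9, 0.3],
])

```text
time_s: 58.05
tool_pos: [0.5827, 0.0775, 0.3109]
ee_rot: [-3.141, -0.003, -3.139]
wrist_force: [-0.6, 0.4, 0.7]
width: 0.06
```

```bash
python3 - <<'E'
from h import *
o=sensors.get_obs(); print(o["tool_pos"],o["ee_rot"],o["width"],o["wrist_force"])
s=snap("wrist","w55")
H=cv2.cvtColor(s["image"],cv2.COLOR_RGB2HSV); m=(((H[...,0]<6)|(H[...,0]>174))&(H[...,1]>170)&(H[...,2]>100)).astype(np.uint8)
n,l,st,c=cv2.connectedComponentsWithStats(m); i=1+st[1:,4].argmax(); print(onz(s,c[i],.238),st[i])
E
```

```text
[0.58268813 0.07746274 0.31087181] [-3.14132153e+00 -2.67457332e-03 -3.13867403e+00] 0.05997769602738602 [-0.59336351  0.37072476  0.7190938 ]
[0.57713491 0.07613143 0.238     ] [ 301  233   48   48 1826]
```

Emit:
move_arm([
  [[-0.006, -0.001, -0.03], 0, 0.3],
  [[-0.006, -0.001, -0.06], 0, 0.3],
  [[-0.006, -0.001, -0.069], 0, 0.3],
  [[-0.006, -0.001, -0.069], 0, 0.8],
  [[-0.006, -0.001, -0.069], 0, 0.8],
  [[-0.006, -0.001, -0.069], 0, 0.8],
  [[-0.006, -0.001, -0.069], 0, 0.8],
], newtons=20)

```text
time_s: 58.8
tool_pos: [0.5779, 0.0769, 0.2455]
ee_rot: [3.139, 0.002, -3.141]
wrist_force: [-0.4, 6.2, -1.5]
width: 0.0243
```

Emit:
move_arm([
  [[0.0175, 0, -0.002], 0, 0.8],
  [[0.033, 0, -0.0066], 0, 0.8],
  [[0.048, 0, -0.0134], 0, 0.8],
  [[0.062, 0, -0.0224], 0, 0.8],
  [[0.0746, 0, -0.033], 0, 0.8],
  [[0.085, 0, -0.046], 0, 0.8],
  [[0.0937, 0, -0.06], 0, 0.8],
  [[0.1, 0, -0.075], 0, 0.8],
  [[0.104, 0, -0.091], 0, 0.8],
  [[0.1055, 0, -0.107], 0, 0.8],
])

```text
time_s: 59.8
tool_pos: [0.6859, 0.0772, 0.1397]
ee_rot: [3.139, 0.007, -3.141]
wrist_force: [3.0, 6.3, 0.8]
width: 0.0242
```

```bash
python3 - <<'E'
from h import *
o=sensors.get_obs(); print(o["tool_pos"],o["ee_rot"],o["width"],o["wrist_force"])
a=snap("side","s56",(180,160,140,160),5); snap("top","t56",(240,180,100,120),5)
E
```

```text
[0.68591749 0.07716778 0.13969923] [ 3.13943461  0.00717903 -3.14126367] 0.024196159102568424 [2.95936006 6.32269119 0.84421765]
```

```bash
cat h.py foot.py | head -80; python3 - <<'E'
from h import *
from workcell import sensors
o=sensors.get_obs();print(o['time_s'],o['tool_pos'],o['ee_rot'],o['wrist_force'],o['width'])
snap('side','s60')
snap('top','t60')
E
ls pics | tail -5
```

```text
from workcell import sensors, optics, workorder, ctrl
import numpy as np, cv2
from scipy.optimize import least_squares
def snap(n,save=None,crop=None,scale=1):
    s=optics.snapshot(n)
    if save:
        im=s["image"][:,:,::-1]
        if crop: x,y,w,h=crop; im=im[y:y+h,x:x+w]
        im=cv2.resize(im,None,fx=scale,fy=scale,interpolation=cv2.INTER_CUBIC)
        cv2.imwrite("pics/"+save+".png",im)
    return s
def proj(s,X):
    c=np.asarray(X)@s["R"].T+s["t"]; 
    return np.stack([s["fx"]*c[...,0]/c[...,2]+s["cx"], s["fy"]*c[...,1]/c[...,2]+s["cy"]],-1)
def ray(s,uv):
    d=s["R"].T@np.array([(uv[0]-s["cx"])/s["fx"],(uv[1]-s["cy"])/s["fy"],1.]); o=-s["R"].T@s["t"]; return o,d/np.linalg.norm(d)
def onz(s,uv,z):
    o,d=ray(s,uv); return o+d*(z-o[2])/d[2]
def tri(obs):
    A=np.zeros((3,3));b=np.zeros(3)
    for s,uv in obs:
        o,d=ray(s,uv);P=np.eye(3)-np.outer(d,d);A+=P;b+=P@o
    X=np.linalg.solve(A,b); return X,[np.round(proj(s,X)-uv,1) for s,uv in obs]
def cen(m): 
    ys,xs=np.nonzero(m); return np.array([xs.mean(),ys.mean()])
def onplane(s,uv,n,p):
    o,d=ray(s,uv); n=np.asarray(n,float); return o+d*(n@(np.asarray(p)-o))/(n@d)
from h import *
def foot(uv,s=None):
    a=s or snap("side"); o=sensors.get_obs(); p=o["tool_pos"]; y=o["ee_rot"][2]; d=np.array([np.cos(y),np.sin(y),0]); n=np.array([-d[1],d[0],0])
    F=onplane(a,uv,n,p+np.array([.003,.002,0]))-np.array([.003,.002,0]); r=F-p
    print("foot",F,"along",r@d,"dz",r[2],"rel mug",F[:2]-[.469,.077]); return F
59.9 [0.68484689 0.07714232 0.13701044] [ 3.13942672  0.00431693 -3.14138616] [ 5.78275708  5.77783524 -0.73476389] 0.024183840984681213
w7.png
wrist0.png
z_side.png
z_sp.png
z_top.png
```

View pics/s60.png

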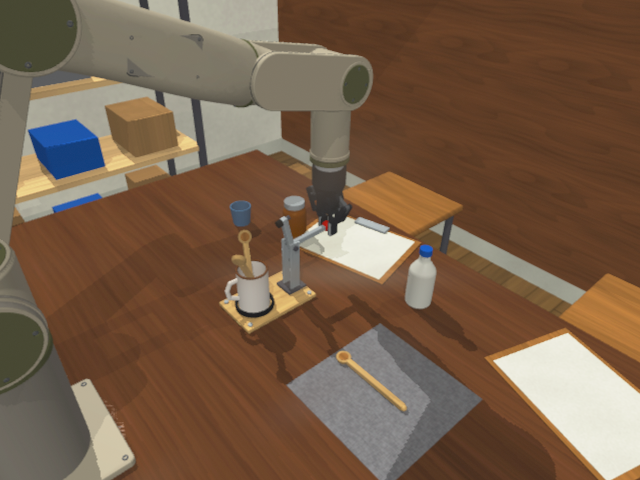

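View pics/t60.png

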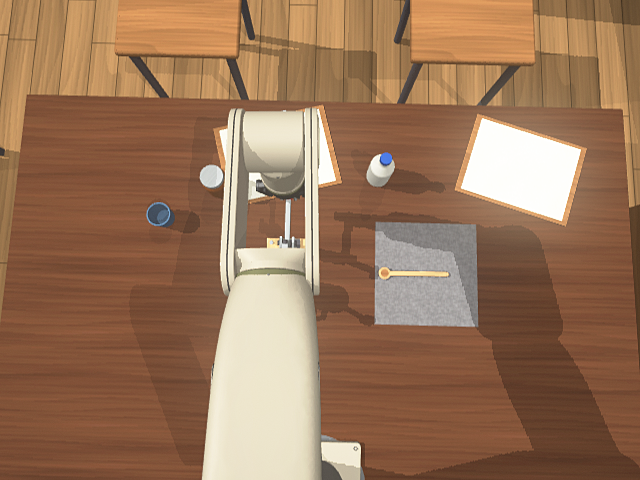

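```bash
python3 - <<'E'
import cv2
im=cv2.imread('pics/s60.png')[215:345,190:340]
cv2.imwrite('pics/s60z.png',cv2.resize(im,None,fx=5,fy=4.6,interpolation=cv2.INTER_CUBIC))
E
```

```text
(no output)
```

View pics/s60z.png

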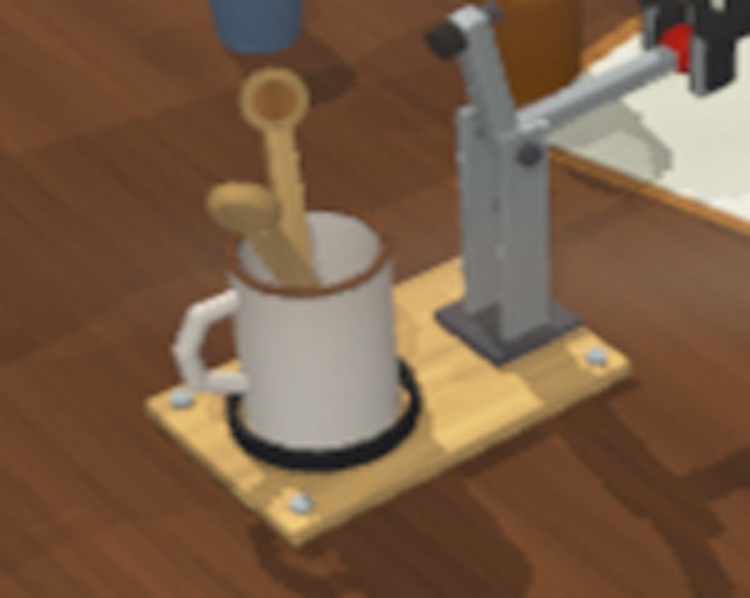

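Emit:
move_arm([
  [[-0.001, 0, 0.0155], 0, 0.8],
  [[-0.0043, 0, 0.0305], 0, 0.8],
  [[-0.0096, 0, 0.045], 0, 0.8],
  [[-0.0168, 0, 0.0585], 0, 0.8],
  [[-0.026, 0, 0.071], 0, 0.8],
  [[-0.0366, 0, 0.082], 0, 0.8],
  [[-0.049, 0, 0.0914], 0, 0.8],
  [[-0.062, 0, 0.099], 0, 0.8],
  [[-0.0764, 0, 0.105], 0, 0.8],
  [[-0.086, 0, 0.1075], 0, 0.8],
], newtons=20)

```text
time_s: 61.0
tool_pos: [0.5964, 0.0769, 0.2456]
ee_rot: [3.14, 0.001, -3.141]
wrist_force: [17.1, 4.4, -12.6]
width: 0.0238
```

```bash
python3 - <<'E'
from h import *
snap('side','s61',(190,190,170,150),4)
E
```

```text
(no output)
```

View pics/s61.png

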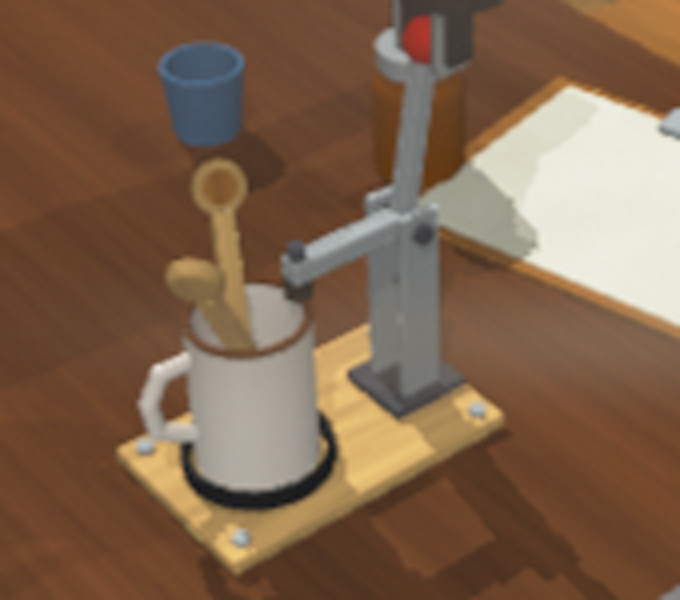

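Emit:
move_arm([
  [[-0.003, 0, -0.001], 0, 0.8],
  [[-0.003, 0, -0.001], 0, 0.0],
  [[-0.003, 0, -0.001], 0, 0.0],
  [[-0.003, 0, -0.001], 0, 0.0],
  [[-0.003, 0, 0.045], 0, 0.0],
  [[-0.003, -0.03, 0.06], 0, 0.0],
  [[-0.003, -0.08, 0.06], 0, 0.0],
  [[-0.003, -0.13, 0.06], 0, 0.0],
  [[-0.003, -0.16, 0.05], 0, 0.0],
])

```text
time_s: 61.95
tool_pos: [0.5943, -0.0879, 0.2963]
ee_rot: [-3.14, 0.003, 3.14]
wrist_force: [0.3, -0.0, -0.2]
width: 0.0854
```

```bash
python3 - <<'E'
from h import *
a=snap('side','s62',(190,190,170,150),4)
b=snap('top','t62',(220,150,240,180),3.2)
for q in ['clamp_knob','spoon1','spoon2']:
  for c in ['side','top']:
    r=optics.trace(c,q)
    print(q,c,[(round(x['conf'],2),x['box'],np.round(cen(x['mask']),1)) for x in r[:4]])
E
```

```text
clamp_knob side [(0.56, [262.6, 193.4, 41.5, 71.6], array([285. , 232.1])), (0.52, [228.7, 253.4, 25.4, 26.2], array([242.3, 264.2]))]
clamp_knob top [(0.87, [276.5, 219.4, 14.6, 60.1], array([285.5, 245.7]))]
spoon1 side [(0.72, [230.3, 253.3, 23.4, 24.2], array([242.4, 264.5])), (0.67, [225.3, 255.6, 44.8, 55.9], array([251.6, 287.6])), (0.66, [339.3, 351.3, 65.2, 60.4], array([370.1, 379. ])), (0.57, [238.7, 229.6, 16.2, 42.6], array([245.9, 245.3]))]
spoon1 top [(0.77, [259.0, 273.6, 27.5, 19.6], array([270.9, 283.2])), (0.77, [286.4, 278.8, 12.6, 34.8], array([291.9, 297.8])), (0.66, [380.7, 268.1, 32.5, 9.8], array([392.6, 272.6]))]
spoon2 side [(0.72, [230.3, 253.3, 23.4, 24.2], array([242.4, 264.5])), (0.67, [225.3, 255.6, 44.8, 55.9], array([251.6, 287.6])), (0.66, [339.3, 351.3, 65.2, 60.4], array([370.1, 379. ])), (0.57, [238.7, 229.6, 16.2, 42.6], array([245.9, 245.3]))]
spoon2 top [(0.77, [259.0, 273.6, 27.5, 19.6], array([270.9, 283.2])), (0.77, [286.4, 278.8, 12.6, 34.8], array([291.9, 297.8])), (0.66, [380.7, 268.1, 32.5, 9.8], array([392.6, 272.6]))]
```

View pics/s62.png

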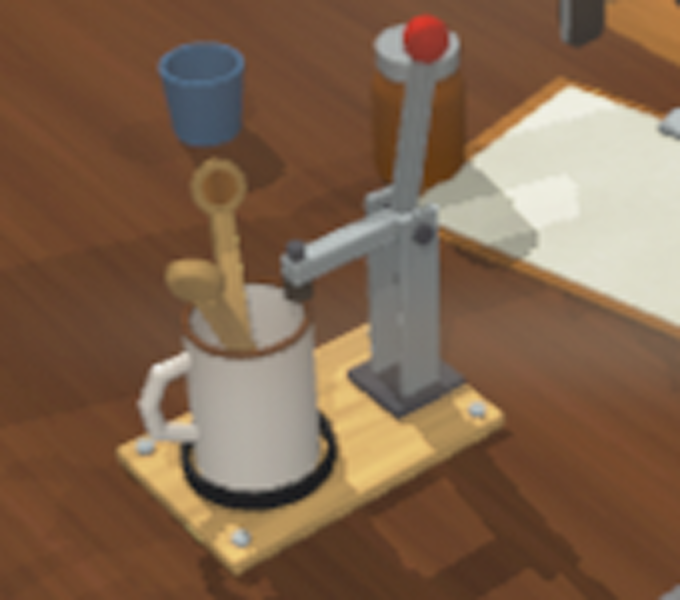

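View pics/t62.png

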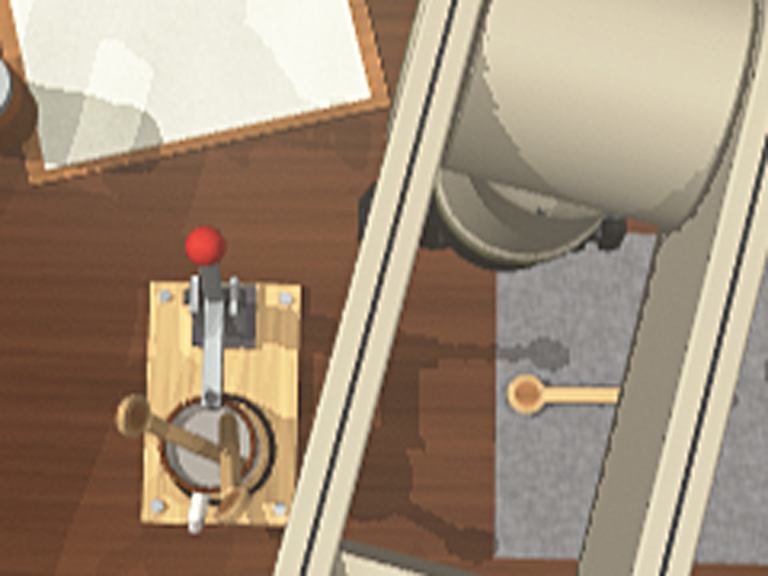

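Emit:
move_arm([
  [[-0.02, -0.03, 0], -8.5, 0],
  [[-0.04, -0.06, 0], -17, 0],
  [[-0.06, -0.09, -0.02], -25.5, 0],
  [[-0.074, -0.123, -0.05], -34, 0],
  [[-0.074, -0.123, -0.08], -42.5, 0],
  [[-0.074, -0.123, -0.11], -51, 0],
  [[-0.074, -0.123, -0.13], -59.5, 0],
  [[-0.074, -0.123, -0.14], -68, 0.3],
  [[-0.074, -0.123, -0.146], -76.5, 0.3],
  [[-0.074, -0.123, -0.146], -85, 0.3],
])

```text
time_s: 63.35
tool_pos: [0.5196, -0.2059, 0.1471]
ee_rot: [-3.14, -0.001, 1.654]
wrist_force: [-0.5, -0.1, -0.3]
width: 0.0598
```

Emit:
move_arm([
  [[0, 0, 0], -5, 0.3],
  [[0, 0, 0], -5, 0.3],
  [[0, 0, 0], -5, 0.3],
])

```text
time_s: 63.65
tool_pos: [0.5202, -0.2066, 0.1485]
ee_rot: [3.141, 0.0, 1.575]
wrist_force: [0.1, 0.1, 0.4]
width: 0.0601
```

```bash
python3 - <<'E'
from h import *
snap('wrist','w63')
b=snap('top','t63')
E
```

```text
(no output)
```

View pics/w63.png

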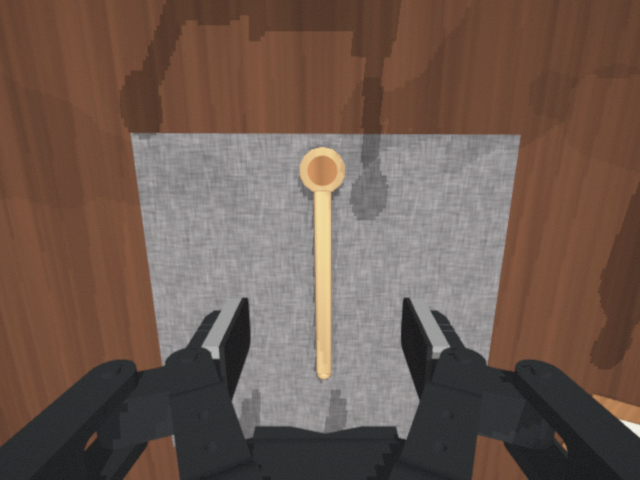

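View pics/t63.png

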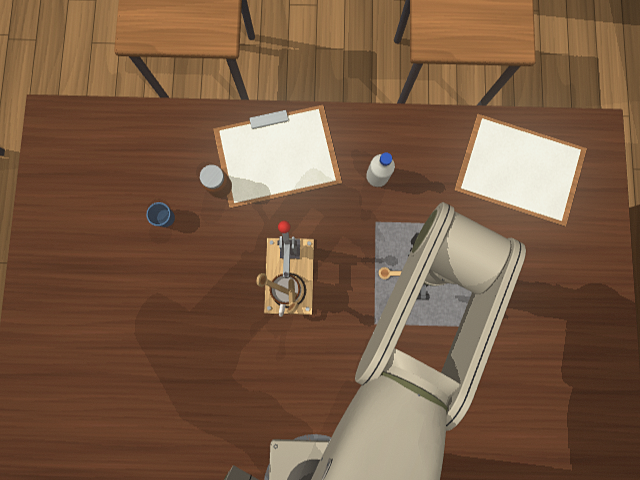

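Emit:
move_arm([
  [[0, -0.005, -0.04], 0, 0.3],
  [[0, -0.005, -0.08], 0, 0.3],
  [[0, -0.005, -0.11], 0, 0.3],
  [[0, -0.005, -0.1225], 0, 0.3],
  [[0, -0.005, -0.1225], 0, 0.9],
  [[0, -0.005, -0.1225], 0, 0.9],
  [[0, -0.005, -0.1225], 0, 0.9],
  [[0, -0.005, -0.1225], 0, 0.9],
], newtons=30)

```text
time_s: 64.55
tool_pos: [0.5215, -0.2132, 0.0281]
ee_rot: [3.138, 0.002, 1.571]
wrist_force: [0.0, 0.2, 7.0]
width: 0.0109
```

Emit:
move_arm([
  [[0, 0, 0], 0, 0.9],
  [[0, 0, 0.04], 0, 0.9],
  [[0, 0, 0.09], 0, 0.9],
  [[0, 0, 0.14], 0, 0.9],
  [[0, 0, 0.15], 0, 0.9],
])

```text
time_s: 65.05
tool_pos: [0.5234, -0.2142, 0.1845]
ee_rot: [3.13, 0.006, 1.571]
wrist_force: [1.5, -0.4, 0.5]
width: 0.0109
```

```bash
python3 - <<'E'
from h import *
snap('wrist','w64')
b=snap('side','s64')
E
```

```text
(no output)
```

View pics/w64.png

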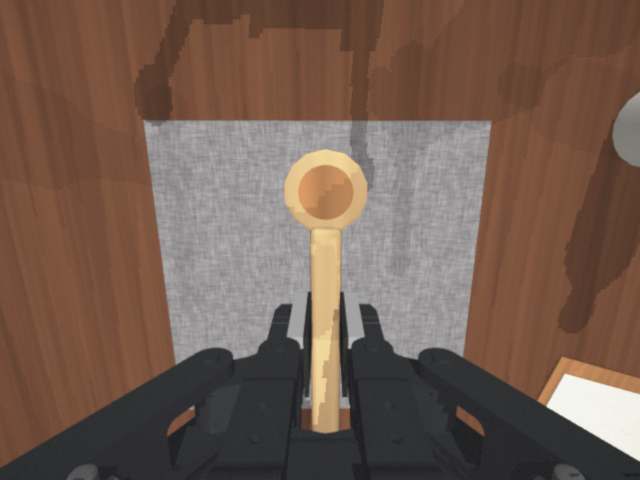

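View pics/s64.png

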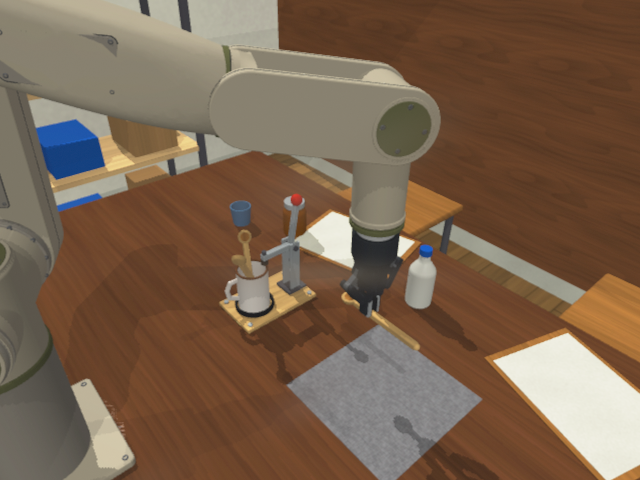

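```bash
python3 - <<'E'
from h import *
a=snap('side');b=snap('top','t65',(230,210,110,120),5)
print('s2',tri([(a,(238.7,260)),(b,(292.5,304.7))]))
print('s1',tri([(a,(244.7,236.7)),(b,(260.6,279))]))
print('knob',tri([(a,(296.5,199.5)),(b,(284,226.9))]))
E
```

```text
s2 (array([0.43156273, 0.05738925, 0.16511893]), [array([ 1. , -0.1]), array([-0.5,  0.8])])
s1 (array([0.48801971, 0.12711106, 0.16107052]), [array([-0.6,  0. ]), array([ 0.3, -0.5])])
knob (array([0.59135315, 0.07437577, 0.23952911]), [array([-0.5,  0.1]), array([ 0.3, -0.4])])
```

View pics/t65.png

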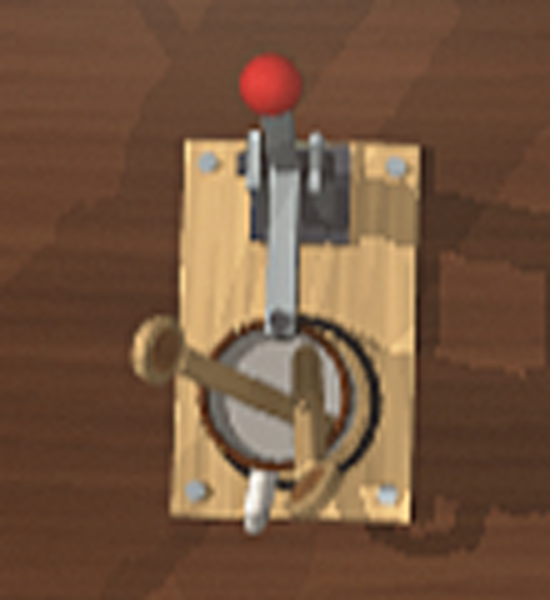

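Emit:
move_arm([
  [[-0.0075, 0.03, 0], 0, 0.9],
  [[-0.0175, 0.07, 0], 0, 0.9],
  [[-0.0275, 0.11, 0], 2, 0.9],
  [[-0.0325, 0.15, 0], 5, 0.9],
  [[-0.0365, 0.185, 0], 5, 0.9],
  [[-0.0365, 0.205, 0], 5, 0.9],
  [[-0.0365, 0.211, -0.01], 5, 0.9],
  [[-0.0365, 0.211, -0.03], 5, 0.9],
  [[-0.0365, 0.211, -0.036], 5, 0.9],
  [[-0.0365, 0.211, -0.036], 5, 0.9],
])

```text
time_s: 66.25
tool_pos: [0.4817, -0.0016, 0.1374]
ee_rot: [-3.137, -0.001, 1.658]
wrist_force: [-0.3, -0.3, -0.1]
width: 0.0107
```

```bash
python3 - <<'E'
from h import *
snap('wrist','w66')
b=snap('side','s66',(190,170,200,170),4)
E
```

```text
(no output)
```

View pics/w66.png

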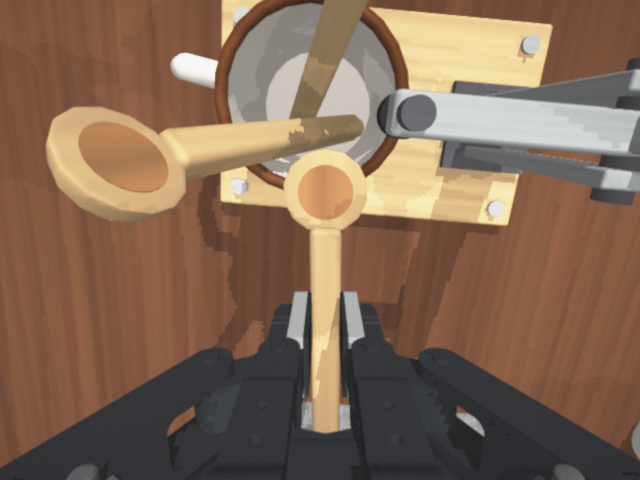

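View pics/s66.png

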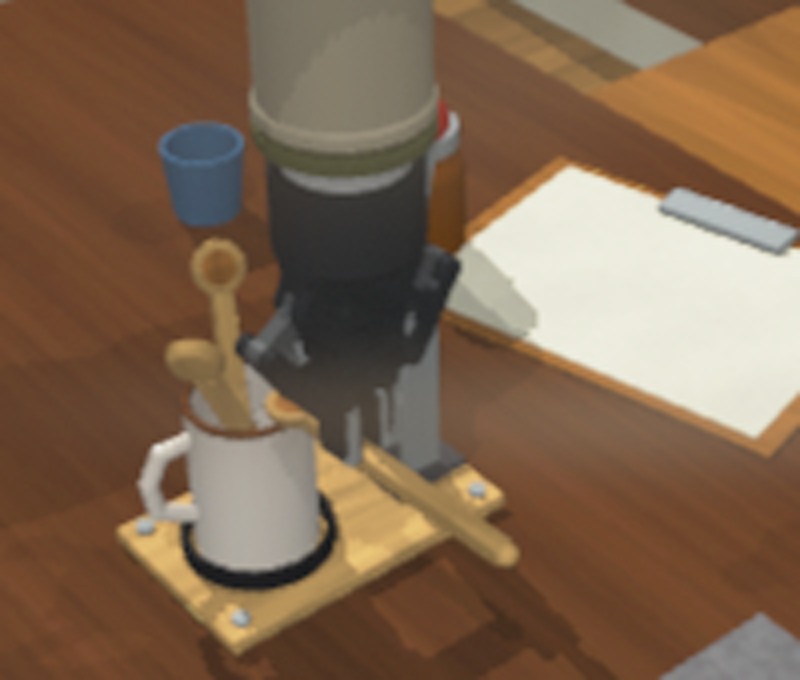

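Emit:
move_arm([
  [[0.003, 0.002, -0.004], 0, 0.9],
  [[0.003, 0.003, -0.008], 0, 0.9],
  [[0.003, 0.004, -0.012], 0, 0.9],
  [[0.003, 0.006, -0.016], 0, 0.9],
  [[0.003, 0.008, -0.02], 0, 0.9],
  [[0.003, 0.01, -0.023], 0, 0.9],
  [[0.003, 0.012, -0.026], 0, 0.9],
], newtons=20)

```text
time_s: 67.05
tool_pos: [0.4873, 0.0092, 0.1147]
ee_rot: [3.14, 0.003, 1.658]
wrist_force: [-1.1, -9.0, 6.0]
width: 0.0108
```

```bash
python3 - <<'E'
from h import *
b=snap('side','s67',(190,170,200,170),4)
E
```

```text
(no output)
```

View pics/s67.png

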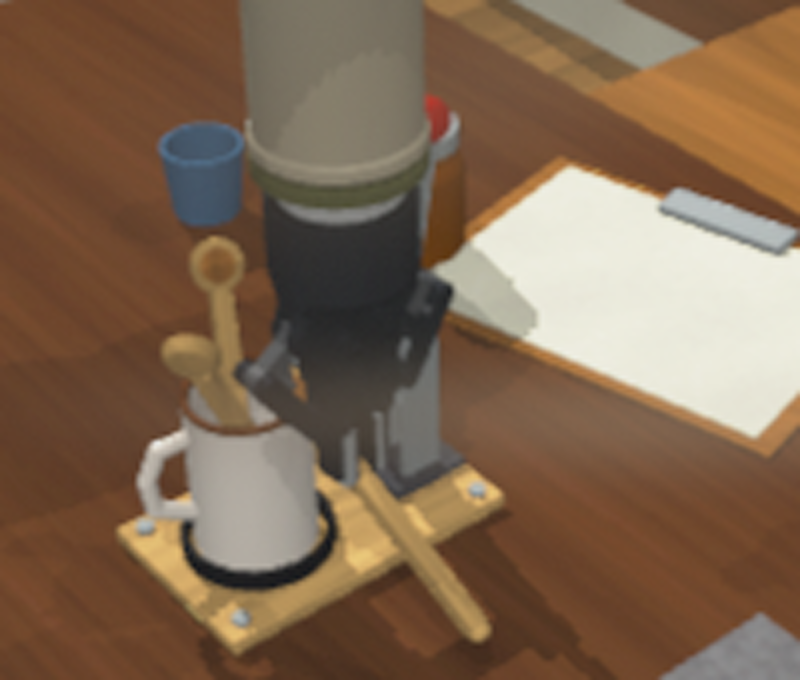

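Emit:
move_arm([
  [[0, -0.001, -0.003], 0, 0.9],
  [[0, -0.001, -0.006], 0, 0.9],
  [[0, 0, -0.009], 0, 0.9],
  [[0, 0.001, -0.012], 0, 0.9],
])

```text
time_s: 67.5
tool_pos: [0.4873, 0.0109, 0.1028]
ee_rot: [3.14, 0.002, 1.658]
wrist_force: [-2.4, -4.8, 8.2]
width: 0.0111
```

```bash
python3 - <<'E'
from h import *
b=snap('side','s68',(190,170,200,170),4)
E
```

```text
(no output)
```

View pics/s68.png

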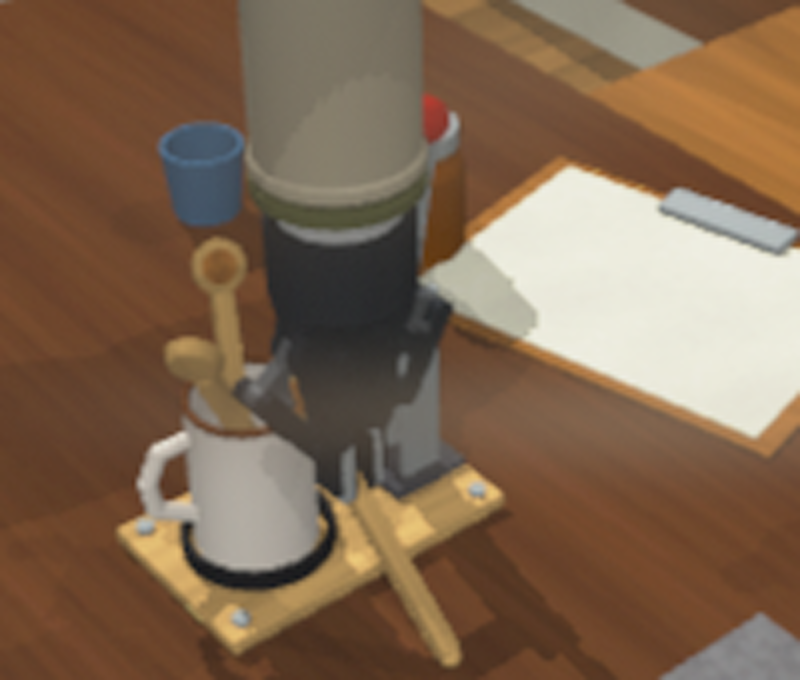

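Emit:
move_arm([
  [[0, -0.01, 0], 0, 0.9],
  [[0, -0.025, 0.01], 0, 0.9],
  [[0, -0.045, 0.04], 0, 0.9],
  [[0, -0.05, 0.09], 0, 0.9],
  [[0, -0.05, 0.14], 0, 0.9],
  [[0, -0.05, 0.17], 0, 0.9],
  [[0, -0.05, 0.175], 0, 0.9],
], newtons=30)

```text
time_s: 68.25
tool_pos: [0.4885, -0.0392, 0.2822]
ee_rot: [3.133, 0.002, 1.658]
wrist_force: [0.7, 0.0, -0.1]
width: 0.0106
```

```bash
python3 - <<'E'
from h import *
b=snap('side','s69')
snap('wrist','w69')
E
```

```text
(no output)
```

View pics/s69.png

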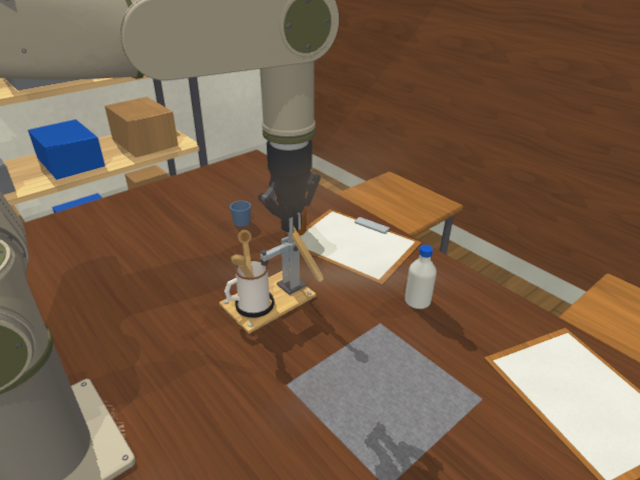

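View pics/w69.png

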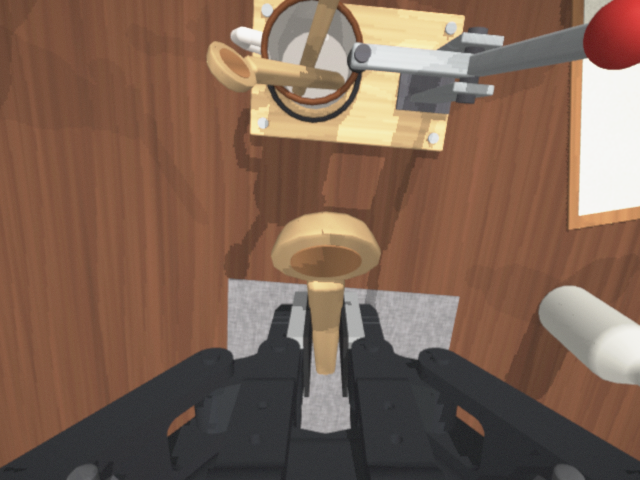

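```bash
python3 - <<'E'
from foot import *
a=snap('side'); foot((320,276),a)
im=a['image'][170:290,250:350,::-1]; cv2.imwrite('pics/s69z.png',cv2.resize(im,None,fx=5,fy=5))
E
```

```text
foot [ 0.4929622  -0.11646598  0.19647183] along -0.07826715183591183 dz -0.07956844823065035 rel mug [ 0.0239622  -0.19346598]
```

View pics/s69z.png

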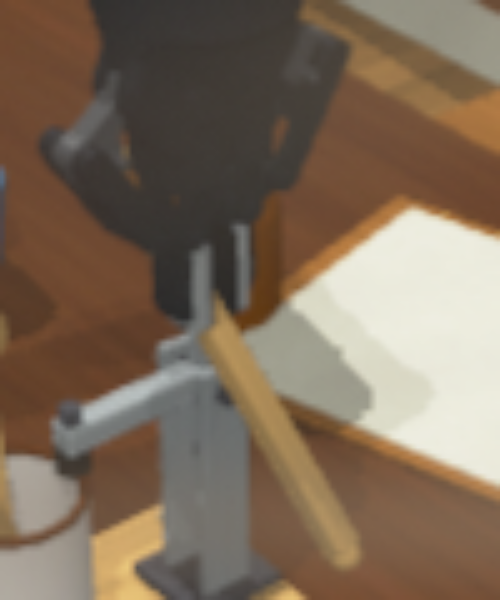

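Emit:
move_arm([
  [[0, 0, 0.045], 0, 0.9],
  [[0, 0, 0.09], -5, 0.9],
  [[0.02, 0.04, 0.095], -5, 0.9],
  [[0.04, 0.085, 0.095], -5, 0.9],
  [[0.055, 0.125, 0.095], -5, 0.9],
  [[0.07, 0.165, 0.095], -5, 0.9],
  [[0.083, 0.205, 0.095], -5, 0.9],
  [[0.083, 0.24, 0.095], -5, 0.9],
  [[0.083, 0.245, 0.07], -5, 0.9],
  [[0.083, 0.245, 0.03], -5, 0.9],
])

```text
time_s: 69.4
tool_pos: [0.5697, 0.2087, 0.306]
ee_rot: [3.14, -0.001, 1.574]
wrist_force: [0.9, -0.7, -0.5]
width: 0.0108
```

Emit:
move_arm([
  [[0, 0, -0.03], 0, 0.9],
  [[0, 0, -0.07], 0, 0.9],
  [[0, 0, -0.11], 0, 0.9],
  [[0, 0, -0.14], 0, 0.9],
  [[0, 0, -0.155], 0, 0.9],
  [[0, 0, -0.155], 0, 0.9],
])

```text
time_s: 70.0
tool_pos: [0.5665, 0.206, 0.1471]
ee_rot: [-3.134, 0.002, 1.571]
wrist_force: [0.1, -0.6, -0.2]
width: 0.0108
```

```bash
python3 - <<'E'
from h import *
b=snap('side','s70',(200,150,200,170),4)
snap('top','t70',(210,130,220,200),3)
E
```

```text
(no output)
```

View pics/s70.png

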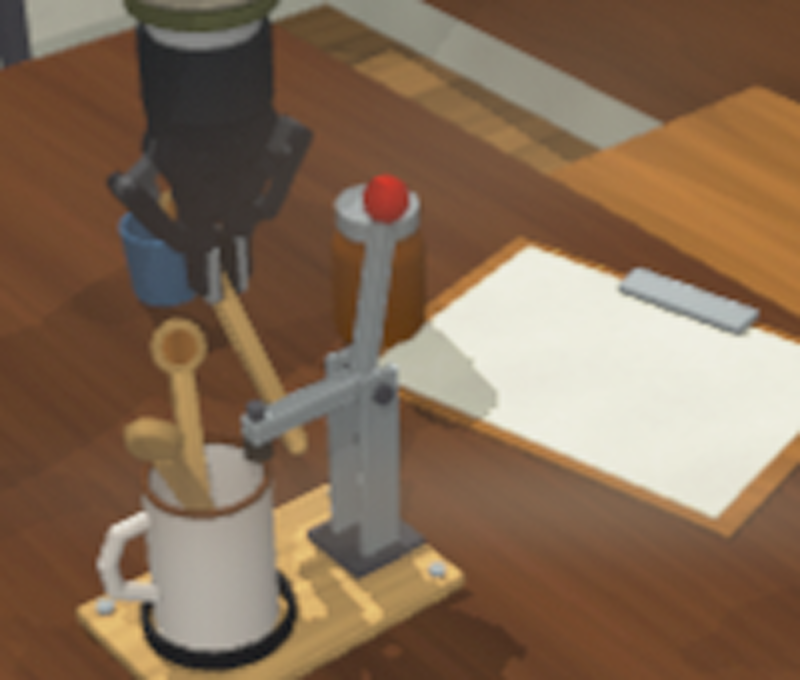

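View pics/t70.png

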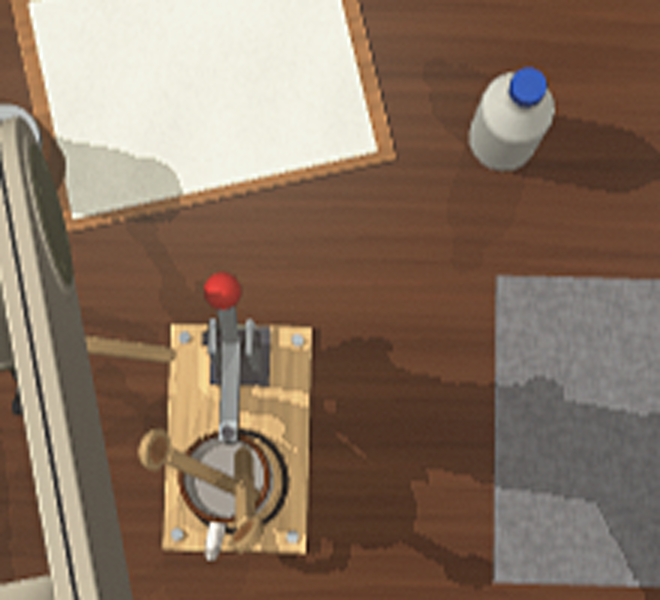

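```bash
python3 - <<'E'
from h import *
b=optics.snapshot('top')
print(onz(b,(267.3,248.3),.065))
for z in (.02,.06,.1,.14):
  for y in (.0595,.0935):
    for x in (.56,.585):
      print(x,y,z,(proj(b,[x,y,z])-[210,130])*3)
a=optics.snapshot('side')
for x,y,z in [(.572,.0935,.02),(.572,.0935,.06),(.572,.0935,.13),(.560,.0595,.13),(.585,.0595,.13),(.56,.0595,.03),(.585,.0595,.03)]: print(x,y,z,(proj(a,[x,y,z])-[200,150])*4)
E
```

```text
[0.56539206 0.12651532 0.065     ]
0.56 0.0595 0.02 [257.29774764 369.50481279]
0.585 0.0595 0.02 [258.23728582 339.90267906]
0.56 0.0935 0.02 [216.72647066 368.45921437]
0.585 0.0935 0.02 [217.7834832  338.86259777]
0.56 0.0595 0.06 [255.17220737 364.37020109]
0.585 0.0595 0.06 [256.1523645  333.70483094]
0.56 0.0935 0.06 [213.11843616 363.28683975]
0.585 0.0935 0.06 [214.2247963  332.62739376]
0.56 0.0595 0.1 [252.88540361 358.84602944]
0.585 0.0595 0.1 [253.90975446 327.03822138]
0.56 0.0935 0.1 [209.23668704 357.72207571]
0.585 0.0935 0.1 [210.39697979 325.9206456 ]
0.56 0.0595 0.14 [250.41826028 352.88621622]
0.585 0.0595 0.14 [251.4908629  319.84757953]
0.56 0.0935 0.14 [205.04884825 351.71851032]
0.585 0.0935 0.14 [206.26830405 318.68675956]
0.572 0.0935 0.02 [342.86292404 517.0715563 ]
0.572 0.0935 0.06 [341.26012041 463.7366003 ]
0.572 0.0935 0.13 [338.29768228 365.15839398]
0.56 0.0595 0.13 [358.6594353  400.00002328]
0.585 0.0595 0.13 [394.025194   383.35375569]
0.56 0.0595 0.03 [361.91920775 540.46405529]
0.585 0.0595 0.03 [395.50684258 522.97220035]
```

Emit:
move_arm([
  [[0.006, -0.01, 0], 0, 0.9],
  [[0.007, -0.02, 0], 0, 0.9],
  [[0.007, -0.027, 0], 0, 0.9],
  [[0.007, -0.032, 0.002], 0, 0.9],
  [[0.007, -0.037, 0.006], 0, 0.9],
  [[0.007, -0.042, 0.01], 0, 0.9],
], newtons=20)

```text
time_s: 70.8
tool_pos: [0.5762, 0.165, 0.1623]
ee_rot: [3.141, -0.001, 1.571]
wrist_force: [-1.3, 4.7, 2.1]
width: 0.0107
```

```bash
python3 - <<'E'
from h import *
b=snap('side','s71',(200,150,200,170),4)
E
```

```text
(no output)
```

View pics/s71.png

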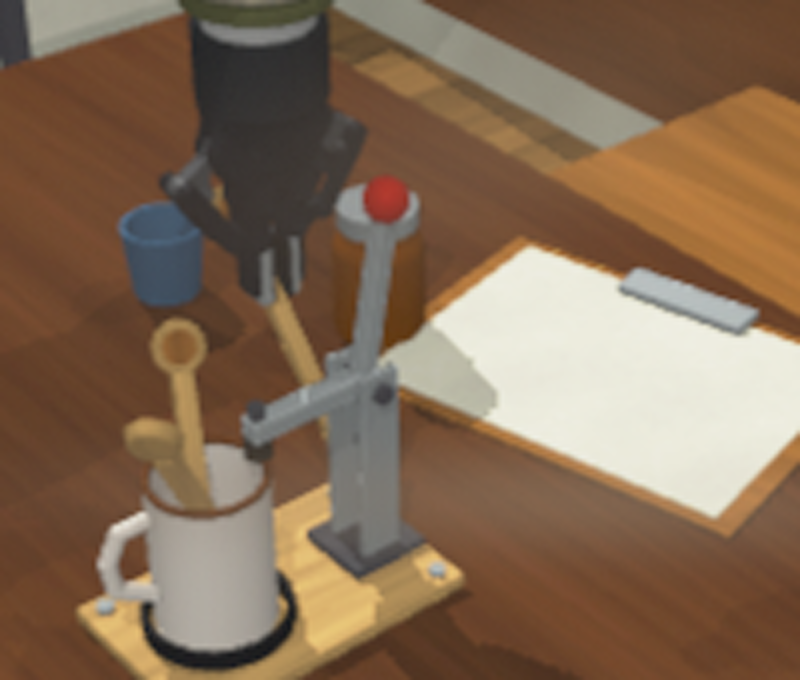

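Emit:
move_arm([
  [[0, -0.005, 0.003], 0, 0.9],
  [[0, -0.01, 0.006], 0, 0.9],
  [[0, -0.015, 0.009], 0, 0.9],
  [[0, -0.02, 0.012], 0, 0.9],
  [[0, -0.025, 0.014], 0, 0.9],
  [[0, -0.028, 0.015], 0, 0.9],
])

```text
time_s: 71.45
tool_pos: [0.5764, 0.1363, 0.1771]
ee_rot: [3.141, -0.0, 1.571]
wrist_force: [-0.1, 4.1, 2.4]
width: 0.0105
```

```bash
python3 - <<'E'
from h import *
b=snap('side','s72',(200,150,200,170),4)
E
```

```text
(no output)
```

View pics/s72.png

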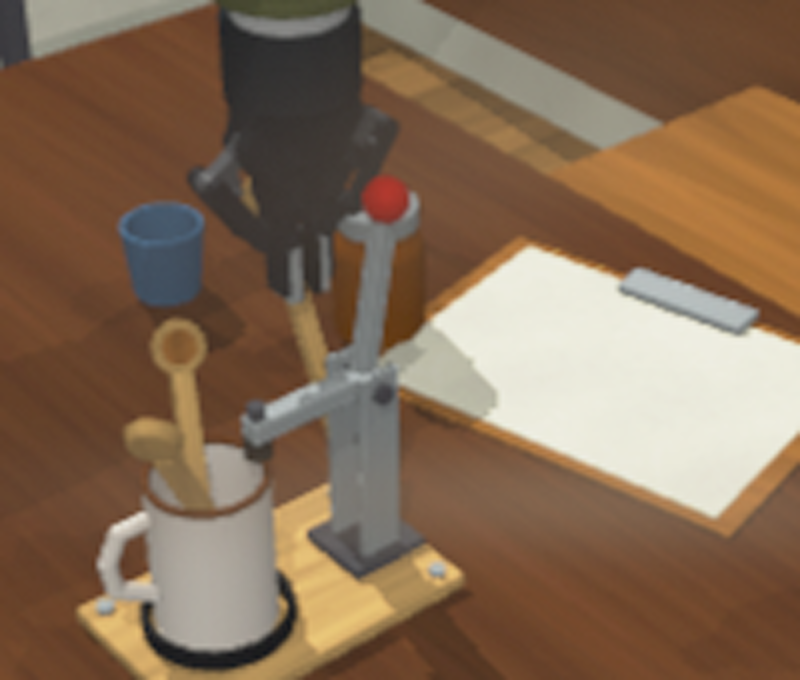

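Emit:
move_arm([
  [[0, 0.015, 0], 0, 0.9],
  [[0, 0.035, 0.01], 0, 0.9],
  [[0, 0.045, 0.05], 0, 0.9],
  [[0, 0.045, 0.1], 0, 0.9],
  [[0, 0.045, 0.14], 0, 0.9],
  [[-0.02, 0.045, 0.15], 0, 0.9],
  [[-0.05, 0.045, 0.15], 0, 0.9],
  [[-0.05, 0.045, 0.15], 0, 0.9],
], newtons=30)

```text
time_s: 72.3
tool_pos: [0.5239, 0.1824, 0.3267]
ee_rot: [-3.14, 0.001, 1.572]
wrist_force: [0.9, 0.0, -0.1]
width: 0.0102
```

```bash
python3 - <<'E'
from h import *
b=snap('side','s73',(170,80,220,260),3)
E
```

```text
(no output)
```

View pics/s73.png

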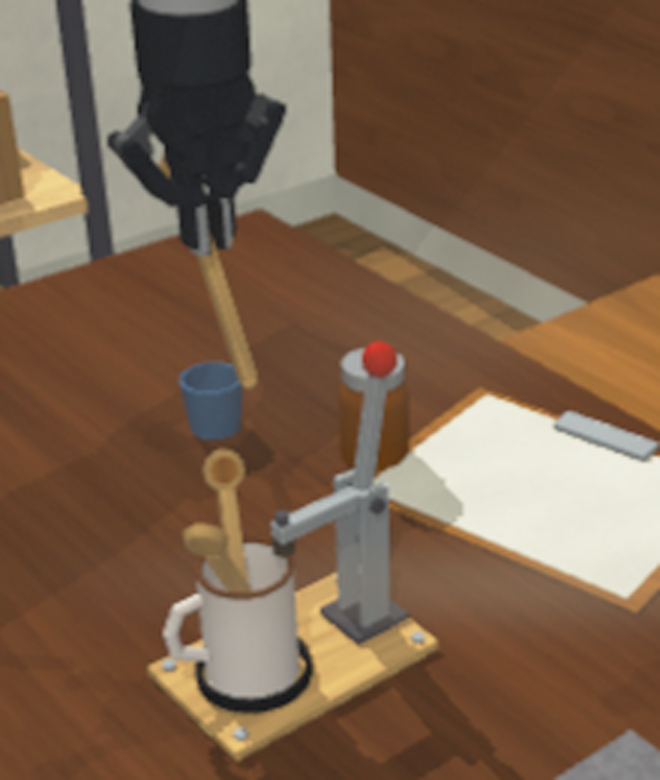

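```bash
python3 - <<'E'
from foot import *
foot((252.7,207.5))
snap('wrist','w73')
snap('top','t73',(230,210,110,120),5)
E
```

```text
foot [0.52585166 0.1465432  0.20960795] along -0.03557340080709938 dz -0.11676575849908727 rel mug [0.05685166 0.0695432 ]
```

View pics/t73.png

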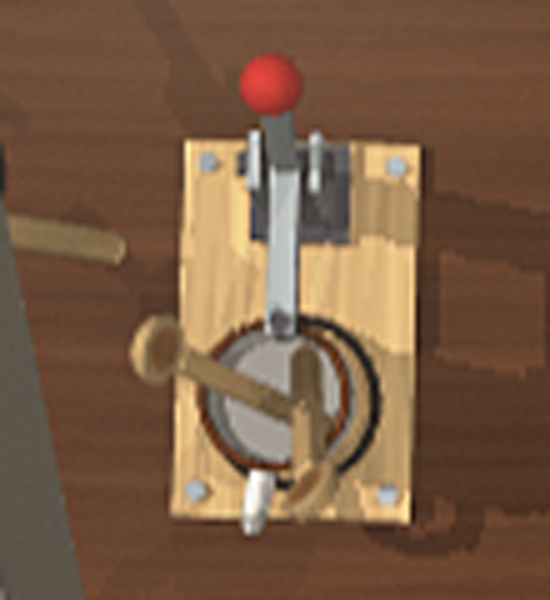

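View pics/w73.png

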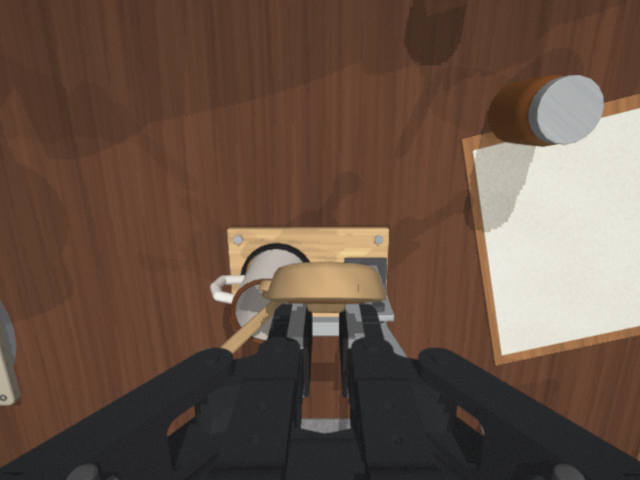

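```bash
python3 - <<'E'
from h import *
b=optics.snapshot('top')
f=lambda u,v:(230+u/5,210+v/5)
print('rim c',onz(b,f(278,394),.11), onz(b,f(200,394),.11),onz(b,f(355,394),.11),onz(b,f(278,318),.11),onz(b,f(278,470),.11))
B1=np.array([.488,.127,.161]);B2=np.array([.4316,.0574,.165])
for n,B,p in (('s1',B1,(292,408)),('s2',B2,(305,352))):
  for z in (.02,.03,.04,.05,.06):
    X=onz(b,f(*p),z);print(n,z,X,np.linalg.norm(X-B))
E
```

```text
rim c [0.46826976 0.07599363 0.11      ] [0.46734794 0.11165209 0.11      ] [0.4691798 0.0407909 0.11     ] [0.50297521 0.07719292 0.11      ] [0.43386953 0.07480489 0.11      ]
s1 0.02 [0.46360041 0.07476562 0.02      ] 0.15233112085933456
s1 0.03 [0.46343096 0.07416707 0.03      ] 0.1433734845112094
s1 0.04 [0.46326151 0.07356852 0.04      ] 0.13456565567892137
s1 0.05 [0.46309206 0.07296997 0.05      ] 0.12593906965075308
s1 0.06 [0.46292261 0.07237142 0.06      ] 0.11753364109685215
s2 0.02 [0.49149992 0.06922237 0.02      ] 0.1573301283928448
s2 0.03 [0.49108117 0.06867336 0.03      ] 0.14795302566412624
s2 0.04 [0.49066241 0.06812434 0.04      ] 0.13866643377498267
s2 0.05 [0.49024365 0.06757533 0.05      ] 0.1294898276244708
s2 0.06 [0.4898249  0.06702631 0.06      ] 0.12044834830831073
```

Emit:
move_arm([
  [[-0.02, -0.01, 0], -4, 0.9],
  [[-0.05, -0.02, 0], -8, 0.9],
  [[-0.069, -0.04, 0], -12, 0.9],
  [[-0.069, -0.06, 0], -15, 0.9],
  [[-0.069, -0.073, 0], -15, 0.9],
  [[-0.069, -0.073, -0.01], -15, 0.9],
  [[-0.069, -0.073, -0.01], -15, 0.9],
])

```text
time_s: 73.25
tool_pos: [0.4571, 0.1087, 0.3147]
ee_rot: [-3.139, 0.001, 1.309]
wrist_force: [0.1, 0.2, -0.4]
width: 0.0107
```

```bash
python3 - <<'E'
from h import *
a=snap('side','s74',(190,110,160,220),3.5)
snap('wrist','w74')
print(sensors.get_obs()['tool_pos'])
E
```

```text
[0.45720719 0.10917444 0.31573195]
```

View pics/s74.png

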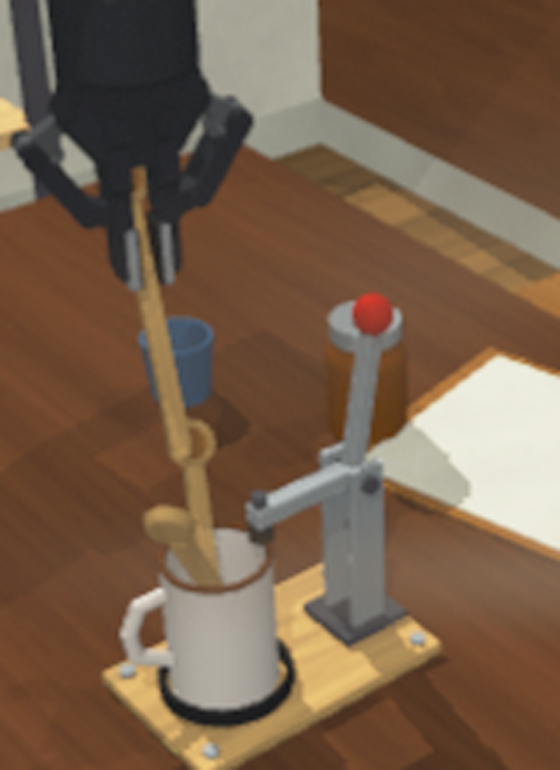

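View pics/w74.png

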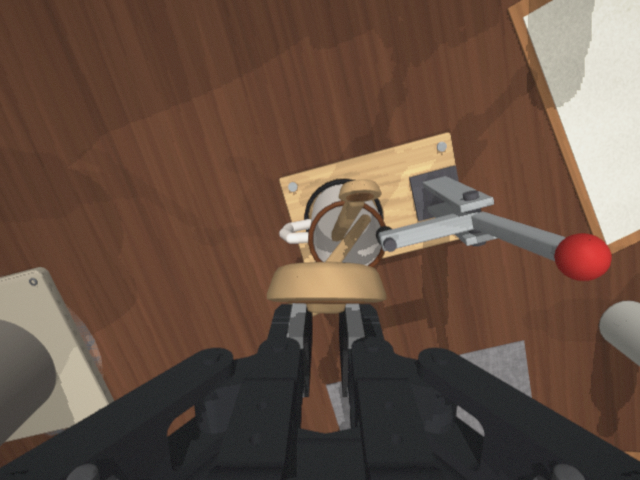

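```bash
python3 - <<'E'
from foot import *
a=optics.snapshot('side')
F=foot((241.4,239),a)
b=np.array([.003,.002,0])
for z in (.18,.14,.11,.06): print(z,(proj(a,[F[0],F[1],z]+b)-[190,110])*3.5)
for x,y in [(.4,.07)]: pass
import math
print('rim',[(np.round((proj(a,np.array([.468+.033*math.cos(t),.0775+.033*math.sin(t),.11])+b)-[190,110])*3.5)).tolist() for t in np.arange(0,6.28,1.57)])
E
```

```text
foot [0.44800902 0.07452132 0.19771637] along -0.035954778751693645 dz -0.11839772978817092 rel mug [-0.02099098 -0.00247868]
0.18 [182.16054   476.5574348]
0.14 [187.10190585 531.33105187]
0.11 [190.66717096 570.85098865]
0.06 [196.35816249 633.93399043]
rim [[259.0, 535.0], [185.0, 531.0], [170.0, 577.0], [246.0, 582.0]]
```

Emit:
move_arm([
  [[-0.001, 0.004, -0.02], 0, 0.9],
  [[-0.001, 0.004, -0.05], 0, 0.9],
  [[-0.001, 0.004, -0.075], 0, 0.9],
  [[-0.001, 0.004, -0.095], 0, 0.9],
  [[-0.001, 0.004, -0.105], 0, 0.9],
  [[-0.001, 0.004, -0.115], 0, 0.9],
])

```text
time_s: 74.0
tool_pos: [0.4564, 0.1131, 0.2015]
ee_rot: [3.141, 0.0, 1.31]
wrist_force: [0.3, 0.8, 0.7]
width: 0.0107
```

```bash
python3 - <<'E'
from h import *
a=snap('side','s75',(190,150,160,170),4)
snap('top','t75',(230,210,110,120),5)
print(sensors.get_obs()['tool_pos'])
E
```

```text
[0.45577923 0.11279589 0.2006012 ]
```

View pics/s75.png

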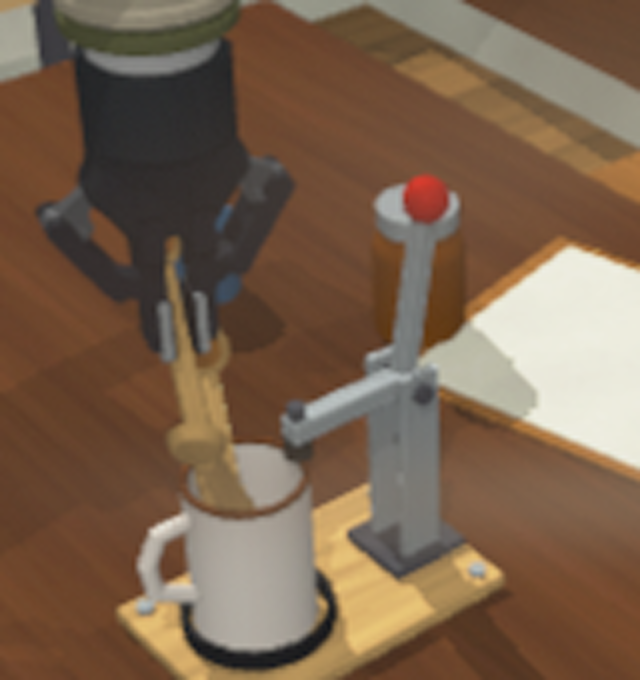

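View pics/t75.png

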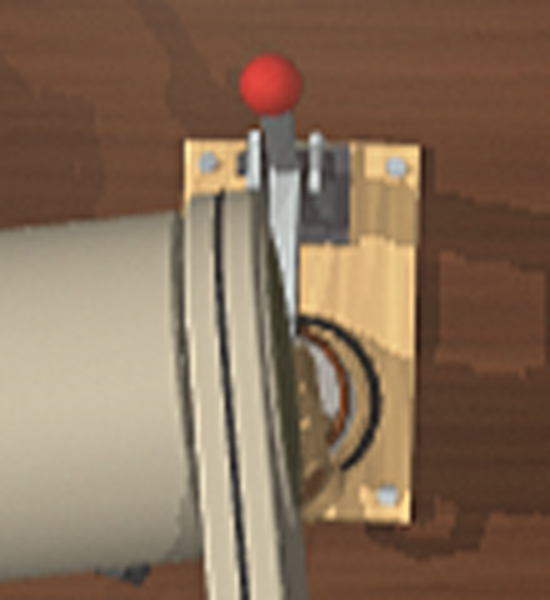

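Emit:
move_arm([
  [[0, -0.002, -0.01], 0, 0.9],
  [[0, -0.003, -0.02], 0, 0.9],
  [[0, -0.004, -0.028], 0, 0.9],
  [[0, -0.005, -0.034], 0, 0.9],
])

```text
time_s: 74.5
tool_pos: [0.4565, 0.1077, 0.1672]
ee_rot: [3.141, -0.0, 1.309]
wrist_force: [2.4, 1.2, 1.7]
width: 0.0107
```

Emit:
move_arm([
  [[0, -0.002, -0.006], 0, 0.9],
  [[0, -0.004, -0.012], 0, 0.9],
  [[0, -0.006, -0.017], 0, 0.9],
])

```text
time_s: 74.8
tool_pos: [0.4569, 0.1017, 0.1509]
ee_rot: [3.14, -0.001, 1.309]
wrist_force: [3.0, 1.6, 6.1]
width: 0.0111
```

```bash
python3 - <<'E'
from h import *
a=snap('side','s76',(190,150,160,170),4)
print(sensors.get_obs()['tool_pos'])
E
```

```text
[0.45648942 0.10134959 0.15005697]
```

View pics/s76.png

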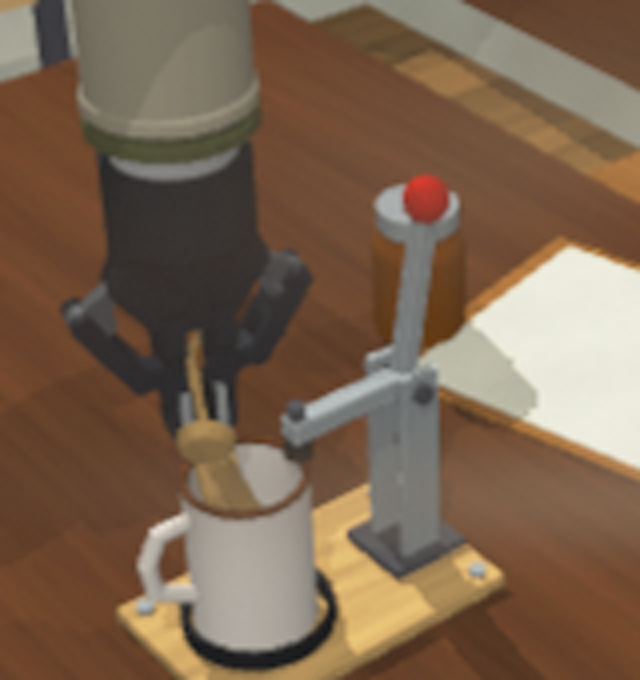

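Emit:
move_arm([
  [[0, 0, 0], 0, 0.7],
  [[0, 0, 0], 0, 0.47],
  [[0, 0, 0], 0, 0.47],
  [[0, 0, 0], 0, 0.47],
  [[0, 0, 0.015], 0, 0.47],
  [[0, 0, 0.035], 0, 0.47],
])

```text
time_s: 75.45
tool_pos: [0.4551, 0.1016, 0.1848]
ee_rot: [-3.139, 0.001, 1.309]
wrist_force: [-0.6, -0.3, -0.1]
width: 0.0455
```

```bash
python3 - <<'E'
from h import *
a=snap('side','s77',(190,150,160,170),4)
snap('wrist','w77')
print(sensors.get_obs()['tool_pos'])
E
```

```text
[0.45782212 0.10191667 0.18849218]
```

View pics/s77.png

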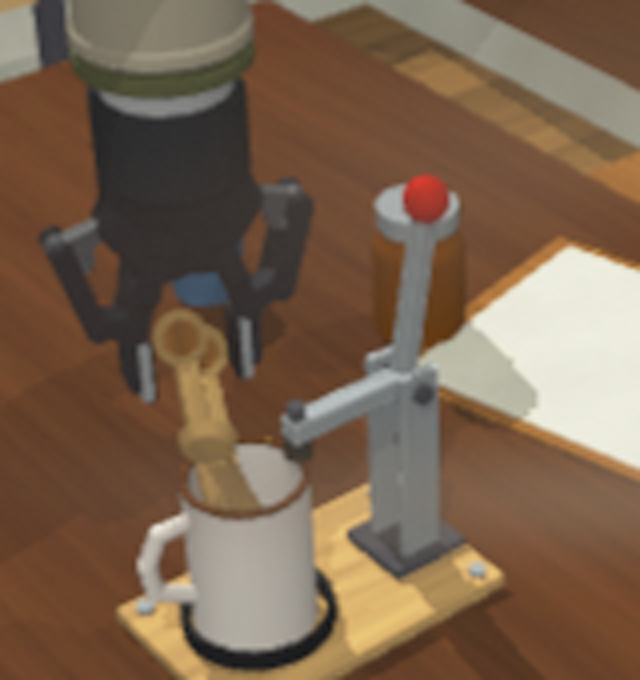

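View pics/w77.png

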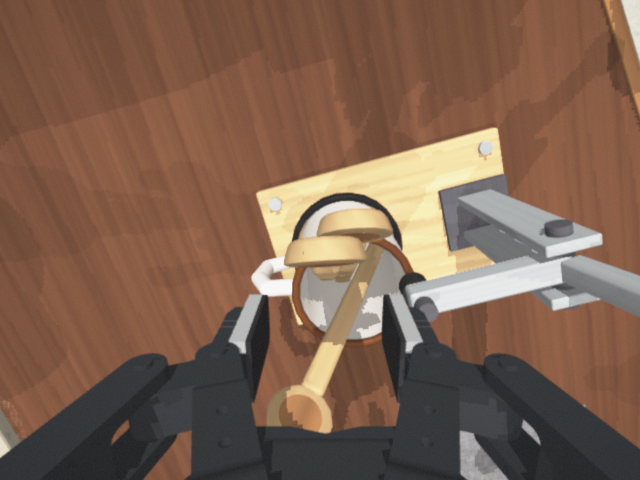

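Emit:
move_arm([
  [[0, 0, 0.03], 0, 0.3],
  [[0, 0, 0.06], 0, 0.2],
  [[0, 0, 0.1], 0, 0.1],
  [[0, 0, 0.13], 0, 0],
  [[0.03, 0, 0.13], 8, 0],
  [[0.06, 0.02, 0.13], 16, 0],
  [[0.1, 0.05, 0.13], 24, 0],
  [[0.14, 0.09, 0.13], 32, 0],
  [[0.14, 0.11, 0.13], 40, 0],
  [[0.14, 0.11, 0.13], 48, 0],
])

```text
time_s: 76.55
tool_pos: [0.5965, 0.2148, 0.3127]
ee_rot: [-3.139, -0.002, 2.156]
wrist_force: [-0.0, -0.0, -0.3]
width: 0.0857
```

```bash
python3 - <<'E'
from h import *
a=snap('side','s78',(190,150,160,170),4)
snap('top','t78',(230,210,110,120),5)
print(sensors.get_obs()['tool_pos'])
E
```

```text
[0.59610653 0.21248573 0.31380924]
```

View pics/s78.png

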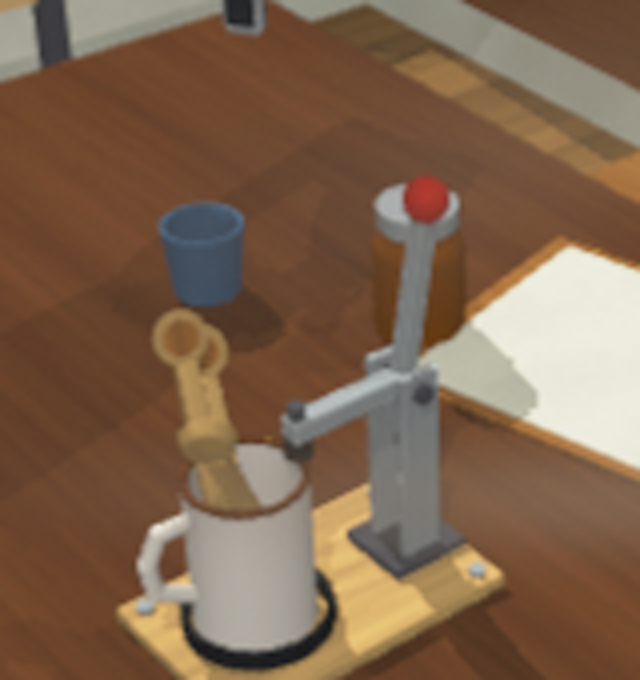

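View pics/t78.png

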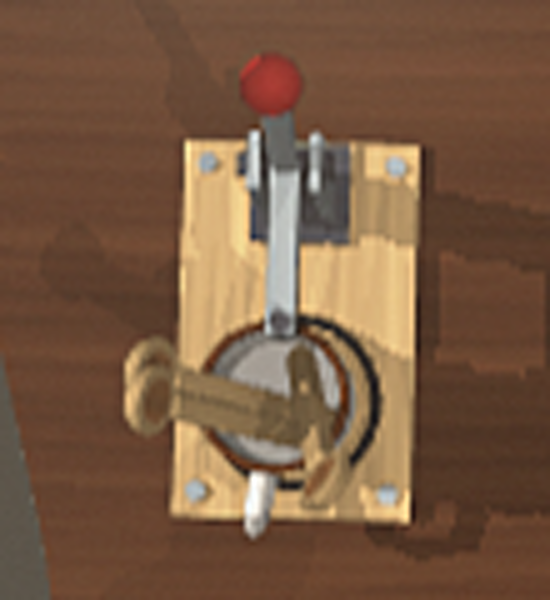

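Emit:
move_arm([
  [[0, 0, 0.01], 8.5, 0],
  [[0, -0.02, 0.01], 17, 0],
  [[-0.004, -0.045, 0.01], 25.5, 0],
  [[-0.004, -0.08, 0.01], 34, 0],
  [[-0.004, -0.11, 0.01], 42.5, 0],
  [[-0.004, -0.136, 0.01], 51, 0],
  [[-0.004, -0.136, 0.01], 56.5, 0],
  [[-0.004, -0.136, 0.0], 56.5, 0],
  [[-0.004, -0.136, -0.01], 56.5, 0],
])

```text
time_s: 77.55
tool_pos: [0.5921, 0.0755, 0.3049]
ee_rot: [3.141, 0.0, 3.127]
wrist_force: [0.8, 0.4, -0.2]
width: 0.0849
```

```bash
python3 - <<'E'
from h import *
snap('wrist','w79')
print(sensors.get_obs()['tool_pos'],sensors.get_obs()['ee_rot'])
E
```

```text
[0.59125534 0.07578905 0.30222439] [-3.1414863  -0.0033005   3.12841719]
```

View pics/w79.png

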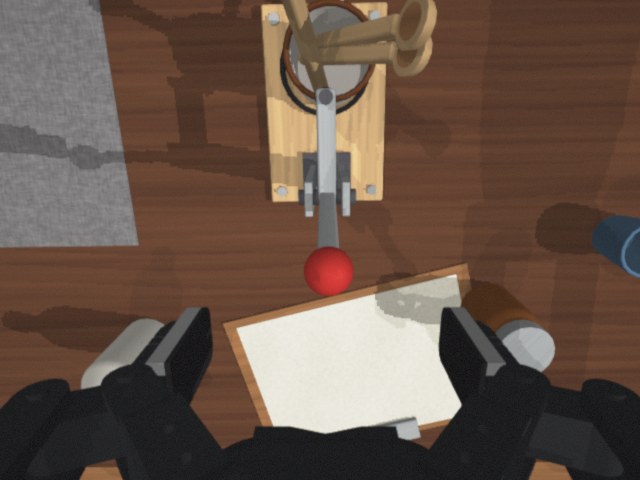

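Emit:
move_arm([
  [[0.001, 0.001, -0.01], 0.7, 0.2],
  [[0.001, 0.001, -0.03], 0.7, 0.3],
  [[0.001, 0.001, -0.05], 0.7, 0.3],
  [[0.001, 0.001, -0.061], 0.7, 0.3],
  [[0.001, 0.001, -0.061], 0.7, 0.3],
  [[0.001, 0.001, -0.061], 0.7, 0.8],
  [[0.001, 0.001, -0.061], 0.7, 0.8],
  [[0.001, 0.001, -0.061], 0.7, 0.8],
], newtons=20)

```text
time_s: 78.4
tool_pos: [0.5939, 0.077, 0.2463]
ee_rot: [3.141, 0.002, -3.138]
wrist_force: [0.2, 1.7, 2.7]
width: 0.0244
```

```bash
python3 - <<'E'
from h import *
o=sensors.get_obs();print(o['tool_pos'],o['width'],o['wrist_force'])
p=o['tool_pos']; c=np.array([.5725,.128]); k=np.array([p[0],p[2]-.003])
r=np.hypot(*(k-c));phi=np.arctan2(k[0]-c[0],k[1]-c[1]);print(r,phi)
for q in np.linspace(phi,1.575,14)[1:]: print(np.round([.1096*(np.sin(q)-np.sin(phi)),.1096*(np.cos(q)-np.cos(phi))],4))
E
```

```text
[0.59394828 0.07704173 0.24628774] 0.024437465822573976 [0.18748841 1.65272445 2.73178935]
0.11726589757479511 0.1839384316875359
[ 0.0114 -0.0028]
[ 0.0224 -0.0067]
[ 0.033  -0.0118]
[ 0.0429 -0.018 ]
[ 0.0521 -0.0253]
[ 0.0605 -0.0335]
[ 0.068  -0.0425]
[ 0.0745 -0.0523]
[ 0.0799 -0.0627]
[ 0.0841 -0.0736]
[ 0.0872 -0.0849]
[ 0.089  -0.0965]
[ 0.0896 -0.1082]
```

Emit:
move_arm([
  [[0.0114, 0, -0.003], 0, 0.8],
  [[0.0224, 0, -0.007], 0, 0.8],
  [[0.033, 0, -0.012], 0, 0.8],
  [[0.043, 0, -0.018], 0, 0.8],
  [[0.052, 0, -0.0255], 0, 0.8],
  [[0.0605, 0, -0.0335], 0, 0.8],
  [[0.068, 0, -0.0425], 0, 0.8],
  [[0.0745, 0, -0.0525], 0, 0.8],
  [[0.08, 0, -0.063], 0, 0.8],
  [[0.084, 0, -0.0735], 0, 0.8],
])

```text
time_s: 79.4
tool_pos: [0.6783, 0.0772, 0.1708]
ee_rot: [3.141, 0.002, -3.138]
wrist_force: [2.5, 4.6, 1.7]
width: 0.024
```

Emit:
move_arm([
  [[0.003, 0, -0.0115], 0, 0.8],
  [[0.005, 0, -0.023], 0, 0.8],
  [[0.0055, 0, -0.032], 0, 0.8],
  [[0.0055, 0, -0.035], 0, 0.8],
])

```text
time_s: 79.8
tool_pos: [0.6827, 0.0772, 0.1339]
ee_rot: [3.141, -0.001, -3.138]
wrist_force: [4.0, 4.4, -0.5]
width: 0.0242
```

```bash
python3 - <<'E'
from h import *
a=snap('side','s80',(190,150,180,170),4)
E
```

```text
(no output)
```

View pics/s80.png

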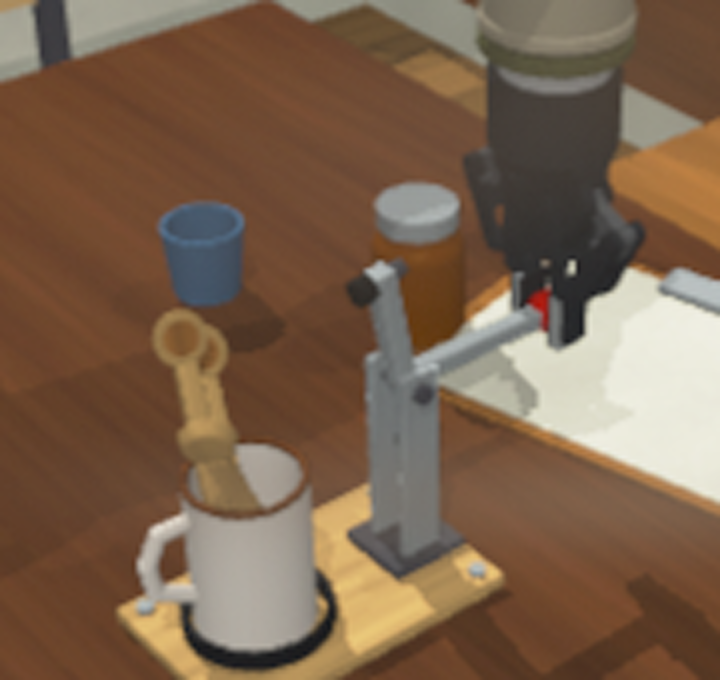

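Clamp is back and the mug is steady. I'll press down slightly, release and clear.

Emit:
move_arm([
  [[0, 0, -0.003], 0, 0.8],
  [[0, 0, -0.003], 0, 0.2],
  [[0, 0, -0.003], 0, 0],
  [[0, 0, -0.003], 0, 0],
  [[0, 0, 0], 0, 0],
  [[0, 0, 0.04], 0, 0],
  [[0, 0, 0.085], 0, 0],
  [[0, 0, 0.13], 0, 0],
  [[0, 0, 0.16], 0, 0],
])

```text
time_s: 80.75
tool_pos: [0.6835, 0.0766, 0.3009]
ee_rot: [-3.142, 0.005, -3.138]
wrist_force: [0.3, 0.1, 0.5]
width: 0.0854
```

Emit:
move_arm([
  [[0, -0.03, 0.02], 0, 0],
  [[0, -0.07, 0.02], 0, 0],
  [[-0.01, -0.11, 0.02], 0, 0],
  [[-0.02, -0.15, 0.02], 0, 0],
  [[-0.02, -0.18, 0.02], 0, 0],
  [[-0.02, -0.18, 0.02], 0, 0],
  [[-0.02, -0.18, 0.02], 0, 0],
])

```text
time_s: 81.45
tool_pos: [0.6626, -0.104, 0.3163]
ee_rot: [3.141, 0.0, -3.14]
wrist_force: [-0.0, 1.0, -0.2]
width: 0.0853
```

```bash
python3 - <<'E'
from h import *
a=snap('side','s81')
b=snap('top','t81')
o=sensors.get_obs();print(o['time_s'],o['tool_pos'],o['wrist_force'])
for i in ('side','top'):
  for q in ('clamp_knob','spoon0','mug'):
    print(i,q,[(round(r['conf'],2),np.round(r['box'])) for r in optics.trace(i,q)[:4]])
s,t=a['image'],b['image']
def red(im):
  h=im.astype(int); m=(h[...,0]>150)&(h[...,1]<60)&(h[...,2]<60); return cen(m),m.sum()
k1,n1=red(s);k2,n2=red(t);print(k1,n1,k2,n2)
print(tri([(a,k1),(b,k2)]))
cv2.imwrite('pics/z81.png',np.hstack([cv2.resize(s[180:340,190:350,::-1],(400,400)),cv2.resize(t[200:330,220:350,::-1],(400,400))]))
E
```

```text
81.55 [ 0.66282812 -0.10239168  0.31623634] [-0.27795661  0.42987347 -0.80090806]
side clamp_knob [(0.75, array([279., 217.,  53.,  27.])), (0.73, array([221., 216., 109., 114.]))]
side spoon0 [(0.68, array([240., 233.,   5.,  24.])), (0.58, array([232., 228.,  16.,  50.])), (0.58, array([232., 257.,  24.,  18.]))]
side mug [(0.76, array([226., 256.,  44.,  56.]))]
top clamp_knob [(0.69, array([279., 189.,  13.,  63.]))]
top spoon0 [(0.74, array([286., 276.,  16.,  35.])), (0.52, array([256., 286.,  32.,  13.])), (0.5, array([258., 279.,  30.,  10.]))]
top mug [(0.76, array([270., 276.,  30.,  40.])), (0.54, array([258., 279.,  29.,  13.]))]
[326.78125 225.4375 ] 32 [288.5 191. ] 2
(array([0.68903866, 0.07726131, 0.13331799]), [array([ 1.3, -0.2]), array([-0.8,  1. ])])
```

View pics/z81.png

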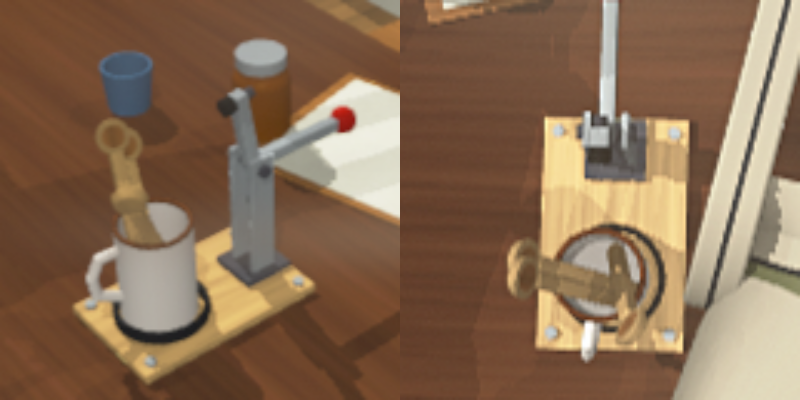

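View pics/t81.png

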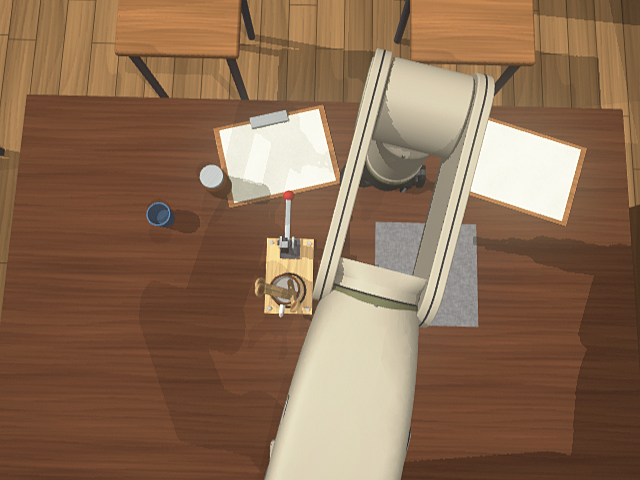

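```bash
python3 -c "
from workcell import workorder
print(workorder.sign_off())"
```

```text
the job is handed in; nothing more can be done
None
```

The job is handed in at about 81.6 s of the 210 s allowed. The mug stands upright in the ring with the three spoons that were present in it, bowl up. The clamp is fully back at its stop.

- **Order of work:** I opened the clamp, stood the mug in the ring and clamped its rim. Two spoons went in with the mug clamped.
- **One mishap:** inserting the third spoon tipped the mug, and the clamp foot slipped inside the mouth. I laid that spoon back on the mat and reopened the clamp. The mug righted itself with the two spoons still in it, and I clamped the rim again. I then tilted the third spoon steeply against the mug rim and the fixed post, and put it in with the mug clamped.
- **Last checks:**
  - In the side and top pictures all three spoons are in the mug and it is seated in the ring.
  - The knob was measured at (0.689, 0.077, 0.133) against an expected (0.683, 0.077, 0.128) at the stop. That is within camera error, though the top view gave very few red pixels.
  - The sugar jar and blue cup look untouched. The milk bottle was hidden by the arm in the last top view, but nothing came near it.
  - The gripper is open and clear of everything, with about zero wrist force.

I could not see whether each spoon's foot rests on the mug's inner floor.

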